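Reload the cup-label printer

ROBOT

A 6-joint arm with a two-finger parallel gripper is mounted at the origin on the work surface; the furniture and walls round the work are solid. World frame = base frame: x ahead of the robot, y to its left, z up, the work surface at z = 0. Lengths are in m, angles in rad, forces in N, time in s.
With the tool pointing down it reaches from about 0.35 to 1 m from the base axis. Payload 7.1 kg.
Tool frame: the origin (TCP) lies midway between the tips of the shut fingers; the grasp point (between the pads) lies 19 mm behind it (hold_point_z is the distance from the TCP to the grasp point, in m); z points along the fingers, y is the line along which they close (so a half turn about z gives the same grasp; the last joint's range is limited). The gripper opens to 85 mm and grips with 20 to 120 N. Pads are 22 mm wide; open, the fingers measure 114 mm over their backs; the gripper's body (76 mm by 85 mm) begins 54 mm behind the grasp point. The pads swing forward as they close: fully open they stand 13 mm farther back than shut.
Start: joints at [1.147, 0.423, 1.63, -0, 1.089, -0.019], TCP at [0.246, 0.574, 0.231] pointing down, gripper open.
Joint ranges: [-3, 3], [-0.9, 2.11], [0.09, 2.58], [-1.31, 4.45], [0.11, 2.69], [-2.54, 2.54]. Speed limits (rad/s): [2.39, 2.39, 3.01, 3.14, 3.14, 3.14].

INTERFACE

Orientations are given as a unit quaternion [w, x, y, z].
In Python, from rig import * gives the robot as it stands.
- The arm moves only by the shell command python3 -m creep 'ROWS'. ROWS is JSON, a list of rows, each a list of 7 numbers: the turn, a rotation vector about the tool's x, y, z in rad, then the shift along the tool's x, y, z in cm, then the closure, from 0 (fully open) to 1 (shut). In form: [[rx, ry, rz, tx, ty, tz, fingers], ...]. A call has exactly 8 rows; each row is the pose to reach, as a shift and turn from the pose commanded when the call began, along the tool's axes at that moment; what a row does not reach only later rows make up. A row lasts 1/12 s, in which the tool goes at most 41.7 mm and 7.16 degrees, less where a joint would pass 70% of its speed; a pose out of reach is approached as far as the arm can. A call with a gripper value outside its range is refused whole. The fingers move at their own pace and stop on an object; the grip force is fixed at half the most. Time passes only in rows, so rows that repeat a pose let the fingers close, or fill a call up. It gives the time, the measured TCP pose, the force, the opening and the grip force at its end, in the units of the state.
- observe(): the state, without advancing time (a new reading comes with each control period).
- camera(name): name is "scene" or "top"; returns the picture (480x640x3 uint8, red, green, blue); there is no depth.
- camera_model(name): a dict with "K" (3x3 intrinsics, pixels), "k1" (the pictures are not rectified: a ray, as slopes to the right and down, at radius r is drawn at 1 + k1 r^2 times it, then the intrinsics apply), "extrinsics" (4x4, takes a point from camera to world coordinates). Camera axes: x right, y down, z forward; pixel columns grow to the right and rows downward; lengths in m; the calibration is good to about 2 mm. A picture is of the moment at which its call begins. camera_model takes no time and is no camera call.
- close_job(): hands the job in; it is judged then, once.
The state is a dict: "time": time; "joints": joint angles; "dq": joint speeds; "joint_efforts": joint torques, N m; "tool_pos": TCP position; "ee_rot": TCP orientation; "wrist_force": force on the tool from outside, world axes, zero at the start; "ft_torque": the same for the moment, N m; "gripper_width": finger opening in m; "gripper_force": force on a finger pad.
Only numpy, scipy, OpenCV 4.12 (cv2) and the standard library are available. Lean on these libraries where they do the work, as an engineer would, in place of code of your own. Each camera call takes 0.05 s, during which the arm holds its last target. There are 200 camera calls.

TASK

The cup-label printer has run out of labels. Press its orange release tongue down so that the lid pops up, swing the lid open until it meets its stop and stays up by itself, lower the new label roll out of the carton into the printer's empty bay and let go of it, then shut the lid and press its front edge down until the catch clicks and holds. Set the roll in rather than dropping it, force nothing, and leave the other things on the table where they stand.

Things in the scene. Friction and masses are not known exactly. Their poses are not given: they have to be found in the camera images.
- printer: charcoal desktop label printer, fixed to the table, 150 mm wide (y), 109 mm high. Origin on the table under its centre; x to its back, y to its left as seen with one's face to its back, z up. Base: front face at x = -80 mm, back at +90 mm, side walls 62 mm high, 6 mm thick. A deck 50 mm above the table lies round the roll bay, 36 mm wide between bay and side walls
- printer_lid (a joint): hinge angle of the printer's hollow lid: 0 = shut and latched, 1.22 = open at its stop. Latched it cannot be lifted; when the tongue is pressed a sprung pin lifts it to about 0.08. Let go below about 0.9 it falls back on to the pin; beyond about 1.0 it leans to its stop and stays; moving it takes 0.5 to 2 N at the front edge. To latch, press its front edge down by about 8 N until the catch snaps
- lid_hinge (a point): middle of the lid's hinge line, along the printer's y at x = +80 mm, 66 mm above the table. Shut, the lid reaches from 66 to 109 mm above the table and from x = -85 to +87 mm, full width, walls 6 mm, a 34 mm deep bar inside its front. Open at the stop its front edge overhangs the bay: a gripper straight down strikes it; one that leans about 35 degrees, wrist towards the printer's front, has room
- lid_lip (a point): middle of the lower front edge of the lid's pull lip, 70 mm wide (y), 8 mm thick, standing 20 mm out from the lid's front face, flush with its lower rim; axes turn with the lid (x to the hinge line, 185 mm away; z out of the lid's top). Shut, it is 66 mm above the table with free space below, 25 mm deep to the base. A fingertip leaning 40 degrees, wrist towards the printer's front, hooks under it
- printer_key (a joint): angle of the release tongue: 0 = up, 0.21 = fully down; the lid is freed at about 0.12; it springs back
- tongue_top (a point): centre of the top face of the orange release tongue, 34 x 34 mm, that sticks out of the printer's front near its +y end, 47 mm above the table. Pressed straight down it yields 5 to 7 mm under 2.5 to 5 N, then meets its stop. The lid's front face stands 22 mm behind this point and rises 62 mm above it: lean the tool 25 degrees or more, wrist towards the printer's front
- bay_seat (a point): where the roll's centre rests in the bay: 58 mm above the table, at x = +22 mm, y = 0 of the printer, whose axes it has. The bay is open at the top, floor 20 mm above the table, 85 mm long (x), 66 mm wide (y), so the roll has 4 mm of play on each side, its axis along the printer's y. Hold the roll by its upper half: fingertips must stay above the 50 mm deck
- carton: open cardboard carton, fixed to the table, 90 (x) x 172 (y) x 56 mm high, walls and floor 4 mm; origin on the table under its centre. The roll stands in it on its rim, the roll's axis along the carton's y
- label_roll: new roll of white labels on a brown core, 76 mm in diameter, 58 mm wide, about 0.24 kg. Its y axis is the roll's axis; it may be turned anyhow about that axis. Hold it by its two flat end faces
- roll_center (a point): centre of the label roll
- stir_cup: white paper cup of wooden stirrers, 70 mm across, 126 mm high, loose; origin under its centre; leave it alone
- tamper_bar: coffee tamper with a light wooden handle, 58 mm across, 95 mm high, loose; origin under its centre; leave it alone
- timer: white kitchen timer with a red button, 58 x 66 x 22 mm, the one between robot and printer, loose; origin under its centre; leave it alone
- phone: black smartphone lying flat, 150 x 72 x 8 mm, loose; origin under its centre; leave it alone
Mind the look-alikes: they are no part of the job. What is shaped like the label_roll but green, turquoise or yellow is not meant.

How it is judged:
By the outcome, as a careful person would: the job done as asked, in the order asked, and still so for the second after the job is handed in, with the robot touching nothing.
It also fails if it takes over 72 s, if anything falls off the work surface, if the arm or the gripper's body presses on something with over 40 N, if the wrist force passes 120 N, or if a joint passes its speed limit or range.

## Working session

There is one attempt and no reset: what is moved stays moved. The work goes in short steps, Python scripts to look and compute and a shell command to move; the robot and the scene stay as the last step left them, time stands still between calls to the robot, and variables do not carry over. Pictures are saved under pics/ and viewed, at most 10 in all, crops included, and the job is handed in when it is done.

```bash
mkdir -p pics; ls; python3 - <<'E'
from rig import *
import cv2
for n in("scene","top"):
    cv2.imwrite(f"pics/{n}0.png",camera(n)[:,:,::-1])
    m=camera_model(n);print(n,m)
s=observe();print(s)
E
```

```text
pics
scene {'K': array([[447.95255287,   0.        , 322.77214151],
       [  0.        , 447.95255287, 234.95575037],
       [  0.        ,   0.        ,   1.        ]]), 'k1': -0.08822928935966162, 'extrinsics': array([[ 0.87021396, -0.24833799,  0.42550664,  0.09238932],
       [-0.49227909, -0.4728626 ,  0.73079563, -0.67750075],
       [ 0.01972186, -0.84541659, -0.53374324,  0.60551395],
       [ 0.        ,  0.        ,  0.        ,  1.        ]])}
top {'K': array([[526.44886081,   0.        , 318.22853506],
       [  0.        , 526.44886081, 239.65526418],
       [  0.        ,   0.        ,   1.        ]]), 'k1': -0.07990021622052211, 'extrinsics': array([[-0.01828639, -0.99465523,  0.10161976,  0.37746929],
       [-0.99959506,  0.01597112, -0.02355078,  0.0453034 ],
       [ 0.02180193, -0.10200927, -0.99454451,  1.47753294],
       [ 0.        ,  0.        ,  0.        ,  1.        ]])}
{'time': 0.1, 'joints': array([ 1.14698583e+00,  4.23799639e-01,  1.63061732e+00,  2.63004363e-05,
        1.08859343e+00, -1.90294384e-02]), 'dq': array([-2.01665882e-04, -2.26173436e-03, -2.97067212e-03,  9.37474629e-05,
        8.13728175e-04,  5.18518376e-04]), 'joint_efforts': array([ 1.57114096e-04, -5.58424222e+01, -2.82447571e+01,  2.49558667e-05,
        2.99176798e-03,  3.81943991e-06]), 'tool_pos': array([0.24591811, 0.5740449 , 0.23059996]), 'ee_rot': array([-1.67039787e-04,  2.01017571e-01,  9.79587379e-01, -6.89002246e-04]), 'wrist_force': array([0.09212175, 0.00810112, 0.34793185]), 'ft_torque': array([0.01056031, 0.02386173, 0.02748898]), 'gripper_force': 0.0, 'gripper_width': 0.08542283843294751}
```

View pics/scene0.png

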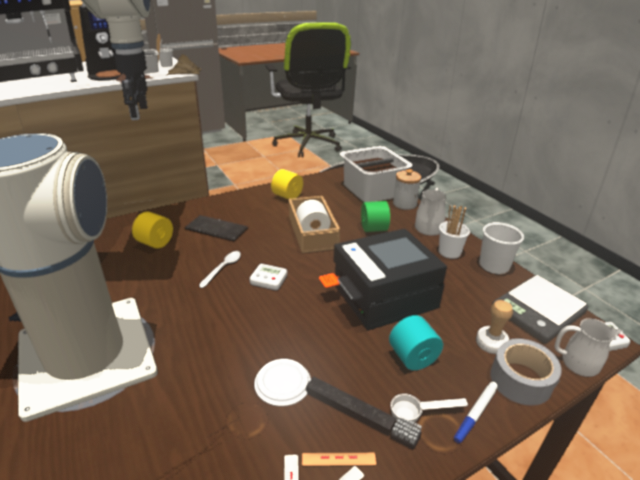

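View pics/top0.png

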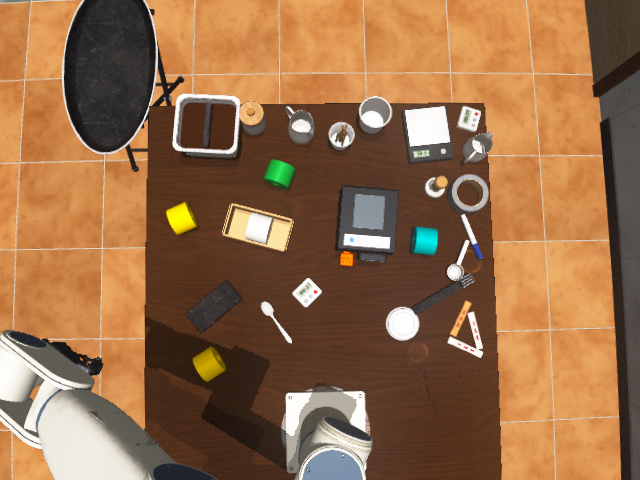

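The top view shows the printer at about (367,220), the tongue at (346,259), the carton and roll at (258,228), and the timer at (307,292). I'll enlarge both for measuring.

```bash
python3 - <<'E'
import cv2
t=cv2.imread("pics/top0.png")[170:275,215:415];cv2.imwrite("pics/top1.png",cv2.resize(t,None,fx=4,fy=4,interpolation=cv2.INTER_CUBIC))
s=cv2.imread("pics/scene0.png")[190:330,280:460];cv2.imwrite("pics/scene1.png",cv2.resize(s,None,fx=4,fy=4,interpolation=cv2.INTER_CUBIC))
E
```

```text
(no output)
```

View pics/top1.png

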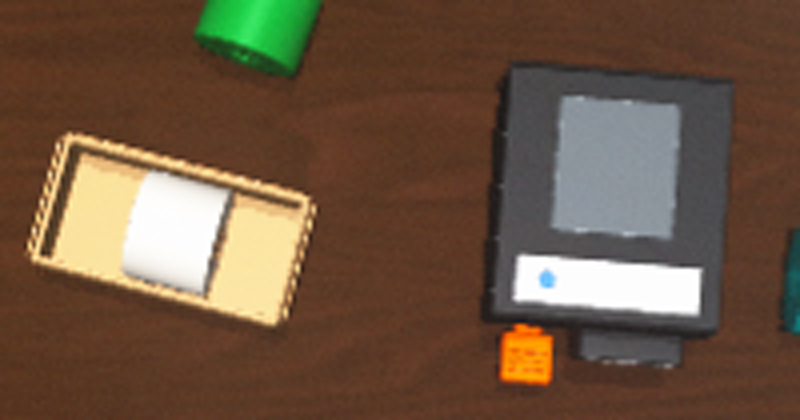

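View pics/scene1.png

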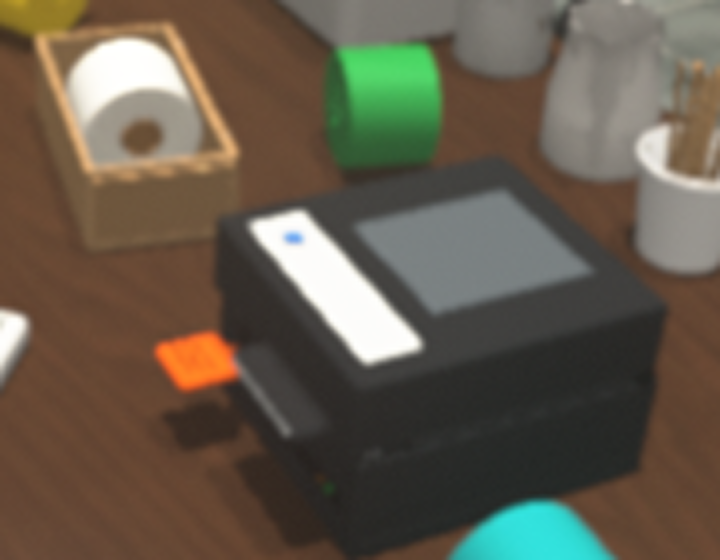

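The crops show the lid's top corners, the orange tongue, the carton rim and the roll with clear edges (in top1, lid at (512,64)…(718,331) and roll rim middles at (134,225) and (221,245)). I'll fit the poses to these.

```bash
cat > h.py <<'E'
import numpy as np
from rig import *
from scipy.spatial.transform import Rotation as R
from scipy.optimize import least_squares
M={n:camera_model(n) for n in("scene","top")}
def proj(n,P):
    m=M[n];T=np.linalg.inv(m["extrinsics"]);P=np.atleast_2d(P)@T[:3,:3].T+T[:3,3]
    s=P[:,:2]/P[:,2:];s=s*(1+m["k1"]*(s**2).sum(1,keepdims=True))
    return s@m["K"][:2,:2].T+m["K"][:2,2]
def c2p(n,q):
    q=np.array(q,float)/4
    return q+([215,170] if n=="top" else [280,190])
def place(x,y,a,L):
    L=np.array(L,float);c,s=np.cos(a),np.sin(a)
    return np.c_[x+c*L[:,0]-s*L[:,1],y+s*L[:,0]+c*L[:,1],L[:,2]]
def tool():
    s=observe();q=s["ee_rot"];return np.array(s["tool_pos"]),R.from_quat([q[1],q[2],q[3],q[0]])
def goto(p,Rw):
    """row (rotvec, cm) from measured pose to p,Rw"""
    p0,R0=tool();return np.round(np.r_[(R0.inv()*Rw).as_rotvec(),R0.inv().apply(np.array(p)-p0)*100],3)
E
python3 - <<'E'
from h import *
lid=[[.087,.075,.109],[.087,-.075,.109],[-.085,-.075,.109],[-.085,.075,.109]]
lt=c2p("top",[[512,64],[733,80],[718,331],[493,312]]);ls=c2p("scene",[[497,157],[665,305],[360,388],[218,218]])
tt=c2p("top",[[526,358]]);
def f(v,full=False):
    L=place(*v[:3],lid);T=place(*v[:3],[[-.107,v[3],.047]])
    r=np.r_[(proj("top",L)-lt),(proj("scene",L)-ls),(proj("top",T)-tt)]
    return r if full else r.ravel()
s=least_squares(f,[.6,-.05,0,.05],loss="soft_l1");print(s.x);print(f(s.x,1).round(1))
print("lip",place(*s.x[:3],[[-.105,0,.066]]))
ct=c2p("top",[[65,133],[315,203],[281,327],[32,262]]);cs=c2p("scene",[[170,25],[237,155],[90,170],[37,38]])
rt=c2p("top",[[134,225],[221,245]])
box=[[.045,.086,.056],[.045,-.086,.056],[-.045,-.086,.056],[-.045,.086,.056]]
def g(v,full=False):
    L=place(*v[:3],box);T=place(*v[:3],[[0,v[3]+.029,.08],[0,v[3]-.029,.08]])
    r=np.r_[proj("top",L)-ct,proj("scene",L)-cs,proj("top",T)-rt]
    return r if full else r.ravel()
s=least_squares(g,[.6,.2,0,0],loss="soft_l1");print(s.x);print(g(s.x,1).round(1))
print("roll",place(*s.x[:3],[[0,s.x[3],.042]]))
E
```

```text
[ 0.56797967 -0.1205702  -0.09557413  0.04610486]
[[-0.4 -1. ]
 [ 0.5 -0.4]
 [ 0.3  1.3]
 [-0.4  1.5]
 [ 1.5 -1.9]
 [ 2.4 -1. ]
 [-0.2  0.5]
 [-0.9 -0.4]
 [-0.   0.8]]
lip [[ 0.46345887 -0.11055019  0.066     ]]
[ 0.55772474  0.17412406 -0.27758487 -0.00622018]
[[ 1.1  0.7]
 [-0.6 -0.7]
 [-0.8  0.2]
 [ 0.3  0.1]
 [-0.3 -0.1]
 [ 0.   0.4]
 [-0.8  0.8]
 [-0.4 -0.3]
 [ 0.7 -1.8]
 [-0.1 -1.2]]
roll [[0.5560202  0.16814199 0.042     ]]
```

```bash
cat >> h.py <<'E'
PR=[.569,-.1205,-.0956]
def PT(x,y,z,lean,yaw=None,pr=PR):
    t=np.radians(lean);B=np.array([[-np.cos(t),0,np.sin(t)],[0,1,0],[-np.sin(t),0,-np.cos(t)]])
    return place(*pr,[[x,y,z]])[0],R.from_euler("z",pr[2] if yaw is None else yaw)*R.from_matrix(B)
def inP(pr=PR):
    p,r=tool();c,s=np.cos(pr[2]),np.sin(pr[2]);d=p-[pr[0],pr[1],0]
    st=observe();F=st["wrist_force"]
    print("t",round(st["time"],1),"TCPp",np.round(1000*np.array([c*d[0]+s*d[1],-s*d[0]+c*d[1],d[2]]),1),"F",np.round(F,1),"w",round(st["gripper_width"],4))
E
python3 -c "
from h import *
print(goto(*PT(-.13,.051,.2,30)),goto(*PT(-.106,.051,.065,30)))"
```

```text
[ -0.082  -0.52   -0.302 -43.115 -50.211   3.129] [ -0.082  -0.52   -0.302 -45.402 -49.461  16.628]
```

```bash
python3 -m creep '[[-0.08,-0.52,-0.3,-20,-25,0,1],[-0.08,-0.52,-0.3,-20,-25,0,1],[-0.08,-0.52,-0.3,-20,-25,0,1],[-0.08,-0.52,-0.3,-20,-25,0,1],[-0.08,-0.52,-0.3,-20,-25,0,1],[-0.08,-0.52,-0.3,-20,-25,0,1],[-0.08,-0.52,-0.3,-20,-25,0,1],[-0.08,-0.52,-0.3,-20,-25,0,1]]'; python3 -c "
from h import *
inP();print(goto(*PT(-.13,.051,.16,30)),goto(*PT(-.106,.051,.065,30)))"
```

```text
time: 0.77
tool_pos: [0.3304, 0.2625, 0.2305]
ee_rot: [0.258, 0.046, 0.965, -0.014]
wrist_force: [0.7, -0.8, 0.3]
gripper_width: -0.0005
gripper_force: 0.0
t 0.8 TCPp [-274.1  358.5  230.5] F [ 0.7 -0.8  0.3] w -0.0005
[-3.0000e-03 -0.0000e+00  0.0000e+00 -8.9530e+00 -3.0707e+01  1.3408e+01] [-3.0000e-03 -0.0000e+00  0.0000e+00 -6.2860e+00 -3.0674e+01  2.2836e+01]
```

```bash
python3 -m creep '[[0,0,0,-9,-30.7,13,1],[0,0,0,-9,-30.7,13,1],[0,0,0,-9,-30.7,13,1],[0,0,0,-9,-30.7,13,1],[0,0,0,-9,-30.7,13,1],[0,0,0,-9,-30.7,13,1],[0,0,0,-9,-30.7,13,1],[0,0,0,-9,-30.7,13,1]]'; python3 -c "
from h import *
inP();print(goto(*PT(-.106,.051,.065,30)),goto(*PT(-.106,.051,.05,30)))"
```

```text
time: 1.43
tool_pos: [0.4221, 0.0066, 0.1756]
ee_rot: [0.255, 0.048, 0.966, -0.012]
wrist_force: [-0.8, 0.9, -0.0]
gripper_width: 0.0001
gripper_force: 0.0
t 1.4 TCPp [-158.4  112.5  175.6] F [-0.8  0.9 -0. ] w 0.0001
[ 0.0000e+00 -8.0000e-03 -3.0000e-03  8.7200e-01 -6.1530e+00  1.2201e+01] [ 0.0000e+00 -8.0000e-03 -3.0000e-03  1.6120e+00 -6.1560e+00  1.3506e+01]
```

```bash
python3 -m creep '[[0,-0.008,0,-1,-3.5,2,1],[0,-0.008,0,-1,-6.15,4,1],[0,-0.008,0,-0.5,-6.15,7,1],[0,-0.008,0,0.4,-6.15,10,1],[0,-0.008,0,0.8,-6.15,12,1],[0,-0.008,0,0.87,-6.15,12.2,1],[0,-0.008,0,0.87,-6.15,12.2,1],[0,-0.008,0,0.87,-6.15,12.2,1]]'; python3 - <<'E'
from h import *
import cv2
inP();print(goto(*PT(-.106,.051,.065,30)),goto(*PT(-.106,.051,.048,30)))
a=[]
s=camera("scene")[200:320,300:450,::-1];t=camera("top")[190:290,310:410,::-1]
cv2.imwrite("pics/a.png",np.hstack([cv2.resize(s,(400*150//120,400),interpolation=cv2.INTER_CUBIC),cv2.resize(t,(300,300),interpolation=cv2.INTER_CUBIC)[:0] if 0 else cv2.copyMakeBorder(cv2.resize(t,(300,300),interpolation=cv2.INTER_CUBIC),0,100,0,0,0)]))
E
```

```text
time: 2.1
tool_pos: [0.4637, -0.058, 0.1387]
ee_rot: [0.24, 0.043, 0.97, 0.003]
wrist_force: [-0.3, 0.9, 0.2]
gripper_width: -0.0002
gripper_force: 0.0
t 2.1 TCPp [-110.8   52.2  138.7] F [-0.3  0.9  0.2] w -0.0002
[ 3.000e-02 -4.000e-02 -1.000e-03  2.996e+00 -3.250e-01  6.743e+00] [ 3.000e-02 -4.000e-02 -1.000e-03  3.785e+00 -3.710e-01  8.247e+00]
```

View pics/a.png

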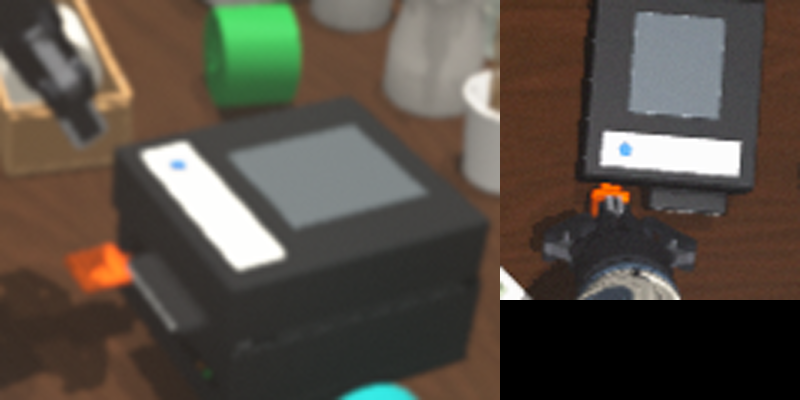

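The picture shows the shut fingertips hanging in line above the orange tongue (top crop at (612,205), tongue at (608,195)), clear of the lid; the last move was slowed. I'll go on down and check the joints.

```bash
python3 -m creep '[[0.03,-0.04,0,2,-0.3,3,1],[0.03,-0.04,0,2.5,-0.3,5,1],[0.03,-0.04,0,2.8,-0.3,6,1],[0.03,-0.04,0,3,-0.3,6.7,1],[0.03,-0.04,0,3,-0.3,6.7,1],[0.03,-0.04,0,3,-0.3,6.7,1],[0.03,-0.04,0,3,-0.3,6.7,1],[0.03,-0.04,0,3,-0.3,6.7,1]]'; python3 - <<'E'
from h import *
inP();print(observe()["joints"].round(2));print(goto(*PT(-.106,.051,.05,30)),goto(*PT(-.106,.051,.046,30)))
E
```

```text
time: 2.87
tool_pos: [0.4828, -0.0723, 0.1218]
ee_rot: [0.232, 0.045, 0.972, 0.001]
wrist_force: [-0.2, -0.8, 0.7]
gripper_width: -0.0001
gripper_force: 0.0
t 2.9 TCPp [-90.4  39.8 121.8] F [-0.2 -0.8  0.7] w -0.0001
[-0.22  0.32  2.29  0.86  0.11 -2.54]
[ 2.500e-02 -5.700e-02 -3.000e-03  4.625e+00  9.710e-01  5.737e+00] [ 2.500e-02 -5.700e-02 -3.000e-03  4.805e+00  9.620e-01  6.094e+00]
```

The wrist is at the j5 limit and near singular, so leaning further needs the other wrist branch (j4 near π). I'll fit a small arm model from the two known poses to plan this.

```bash
cat >> h.py <<'E'
def ax(a,t): return R.from_rotvec(np.array(a,float)*t).as_matrix()
Z=[0,0,1];Y=[0,1,0]
def fk(q,k):
    h,a,b,c=k;A=ax(Z,q[0])@ax(Y,q[1]);p=np.array([0,0,h])+A@[0,0,a]
    A=A@ax(Y,q[2]);p=p+A@[0,0,b];A=A@ax(Z,q[3])@ax(Y,q[4])@ax(Z,q[5]);return p+A@[0,0,c],A
E
python3 - <<'E'
from h import *
q0=np.array([1.14698583,.423799639,1.63061732,0,1.08859343,-.01902944]);p0=np.array([.24591811,.5740449,.23059996])
s=observe();q1=s["joints"];p1,r1=tool()
Q=R.from_quat([.201017571,.979587379,-.000689,-.000167])
for s4 in(1,):
    f=lambda k:np.r_[fk(q0,k)[0]-p0,fk(q1,k)[0]-p1]
    o=least_squares(f,[.3,.4,.4,.25]);print(o.x,f(o.x).round(4))
    A0=fk(q0,o.x)[1];A1=fk(q1,o.x)[1]
    print((A0.T@Q.as_matrix()).round(3),(A1.T@r1.as_matrix()).round(3))
print(q1)
E
```

```text
[0.01573772 0.65421551 0.39832469 0.19488305] [ 0.0096 -0.0076  0.0014 -0.0005 -0.021  -0.0014]
[[-0. -1. -0.]
 [ 1. -0.  0.]
 [-0. -0.  1.]] [[ 0. -1. -0.]
 [ 1.  0. -0.]
 [ 0. -0.  1.]]
[-0.22368943  0.31502475  2.29495407  0.85942907  0.10858486 -2.53976226]
```

```bash
cat >> h.py <<'E'
K0=[.0157,.654,.398,.195];O=ax(Z,np.pi/2)
def wr(q4,q5,q6,dp):
    """row for wrist joints, arm joints as now, world shift dp"""
    q=observe()["joints"].copy();q[3:]=q4,q5,q6;p,r=tool()
    return np.round(np.r_[(r.inv()*R.from_matrix(fk(q,K0)[1]@O)).as_rotvec(),100*r.inv().apply(dp)],2)
E
python3 -c "
from h import *
for a in [(.9,.25,-2.4),(1.0,.4,-2.35),(1.3,.45,-2.25),(1.6,.45,-2.15)]: print(wr(*a,[-.03,0,.12]))"
```

```text
[ -0.12   0.08   0.18  -2.73   0.02 -12.06]
[ -0.25   0.16   0.32  -2.73   0.02 -12.06]
[ -0.33   0.14   0.71  -2.73   0.02 -12.06]
[ -0.39   0.09   1.1   -2.73   0.02 -12.06]
```

```bash
python3 -m creep '[[-0.12,0.08,0.15,-0.5,0,-3,1],[-0.2,0.12,0.25,-1.5,0,-6,1],[-0.25,0.16,0.32,-2.7,0,-10,1],[-0.28,0.15,0.45,-2.7,0,-12,1],[-0.33,0.14,0.58,-2.7,0,-12,1],[-0.33,0.14,0.71,-2.7,0,-12,1],[-0.36,0.12,0.9,-2.7,0,-12,1],[-0.39,0.09,1.1,-2.7,0,-12,1]]'; python3 -c "
from h import *
inP();s=observe();print(s['joints'].round(4));np.save('d1.npy',np.r_[s['joints'],s['tool_pos']])
for a in [(1.6,.45,-2.15),(1.9,.45,-2.05),(2.2,.45,-1.95),(2.5,.45,-1.85),(2.8,.45,-1.75),(3.14,.45,-1.69)]: print(wr(*a,[0,0,0]))"
```

```text
time: 3.53
tool_pos: [0.4531, -0.0733, 0.2416]
ee_rot: [0.16, 0.392, 0.868, 0.259]
wrist_force: [0.3, 0.5, -0.1]
gripper_width: 0.0003
gripper_force: 0.0
t 3.5 TCPp [-119.9   36.   241.6] F [ 0.3  0.5 -0.1] w 0.0003
[-0.5405  0.0882  2.2306  0.8858  0.7473 -1.9117]
[-0.23 -0.43  0.36  0.    0.    0.  ]
[-0.41 -0.47  0.71  0.    0.    0.  ]
[-0.6  -0.5   1.05  0.    0.    0.  ]
[-0.8  -0.5   1.39  0.    0.    0.  ]
[-1.02 -0.48  1.73  0.    0.    0.  ]
[-1.25 -0.46  2.05  0.    0.    0.  ]
```

```bash
python3 -m creep '[[-0.1,-0.15,0.1,0,0,0,1],[-0.18,-0.3,0.2,0,0,0,1],[-0.23,-0.43,0.36,0,0,0,1],[-0.3,-0.45,0.5,0,0,0,1],[-0.36,-0.46,0.6,0,0,0,1],[-0.41,-0.47,0.71,0,0,0,1],[-0.46,-0.48,0.82,0,0,0,1],[-0.52,-0.49,0.93,0,0,0,1]]'; python3 - <<'E'
from h import *
inP();s=observe();print(s['joints'].round(4));d2=np.r_[s['joints'],s['tool_pos']];np.save('d2.npy',d2)
D=[np.r_[1.14698583,.423799639,1.63061732,0,1.08859343,-.01902944,.24591811,.5740449,.23059996],np.r_[-0.22368943,0.31502475,2.29495407,0.85942907,0.10858486,-2.53976226,.4828,-.0723,.1218],np.load('d1.npy'),d2]
def fk2(q,k):
    h,a,b,c,e,g,x0=k;A=ax(Z,q[0]);p=np.array([0,0,h])+A@[x0,e,0];A=A@ax(Y,q[1]);p=p+A@[0,0,a]
    A=A@ax(Y,q[2]);p=p+A@[g,0,b];A=A@ax(Z,q[3])@ax(Y,q[4])@ax(Z,q[5]);return p+A@[0,0,c],A
for fix in (1,0):
    f=lambda k:np.concatenate([fk2(d[:6],np.r_[k[:5],k[5:]*(1-fix)])[0]-d[6:] for d in D])
    o=least_squares(f,[.3,.45,.4,.25,0,0,0]);print(o.x.round(4),abs(f(o.x)).max())
q=s['joints'];p,r=tool()
for L in(40,55,65):
    P=PT(-.14,.051,.24,L);T=P[1]*R.from_rotvec([0,0,np.pi]);print(L,(r.inv()*T).as_rotvec().round(2))
E
```

```text
time: 4.2
tool_pos: [0.4511, -0.0758, 0.2491]
ee_rot: [0.304, 0.646, 0.599, 0.363]
wrist_force: [0.6, 1.0, -0.1]
gripper_width: 0.0
gripper_force: 0.0
t 4.2 TCPp [-121.6   33.2  249.1] F [ 0.6  1.  -0.1] w 0.0
[-0.4701  0.0767  2.5406  2.2713  0.5735 -2.54  ]
[0.1553 0.5879 0.416  0.2607 0.0222 0.     0.    ] 0.02272643785049322
[0.3124 0.5631 0.4849 0.301  0.0119 0.0775 0.    ] 8.988485970293225e-06
40 [ 0.12 -0.32  1.53]
55 [-0.08 -0.11  1.53]
65 [-0.21  0.03  1.51]
```

```bash
cat >> h.py <<'E'
KK=[.3124,.5631,.4849,.3010,.0119,.0775]
def fk2(q,k=KK):
    h,a,b,c,e,g=k;A=ax(Z,q[0]);p=np.array([0,0,h])+A@[0,e,0];A=A@ax(Y,q[1]);p=p+A@[0,0,a]
    A=A@ax(Y,q[2]);p=p+A@[g,0,b];A=A@ax(Z,q[3])@ax(Y,q[4])@ax(Z,q[5]);return p+A@[0,0,c],A@O
LO=np.array([-3,-.9,.09,-1.31,.11,-2.54]);HI=np.array([3,2.11,2.58,4.45,2.69,2.54])
def ik(p,Rw,seed):
    f=lambda q:np.r_[fk2(q)[0]-p,.3*(R.from_matrix(fk2(q)[1]).inv()*Rw).as_rotvec()]
    o=least_squares(f,np.clip(seed,LO+1e-3,HI-1e-3),bounds=(LO,HI));return o.x,np.abs(o.fun).max()
def flip(P): return P[0],P[1]*R.from_rotvec([0,0,np.pi])
E
python3 - <<'E'
from h import *
far=[-.2,.3,2.2,3.1,.3,-1.8];near=[-.2,.3,2.2,0,.6,-1.6]
def show(n,P):
    for b,s,T in(("far",far,flip(P)),("farB",[-.2,.3,2.2,3.1,.3,1.4],P),("near",near,P),("nearF",[-.2,.3,2.2,0,.6,1.5],flip(P))):
        q,e=ik(*T,s)
        if e<1e-3: print(n,b,q.round(2))
for L in(25,30,35,40,45):show(f"tongue{L}",PT(-.106,.051,.05,L))
for th in(0.08,.5,.9,1.15):
  for L in(30,40,50,60,70):show(f"lip{th} {L}",PT(.08-.185*np.cos(th),-.0,.066+.185*np.sin(th),L))
for L in(25,30,35,40,45):show(f"bay{L}",PT(.022,0,.062,L));show(f"bayhi{L}",PT(-.02,0,.16,L))
for L in(0,10,20,35):
    t=PT(0,0,0,L,-.2776)[1];show(f"roll{L}",(np.array([.556,.168,.046]),t))
show("press",PT(-.075,0,.109,0));show("press20",PT(-.075,0,.109,20));show("pull",PT(.075,0,.2,0))
E
```

```text
tongue25 far [-0.17  0.5   2.33  2.87  0.12 -1.38]
tongue25 farB [-0.17  0.5   2.33  2.87  0.12  1.77]
tongue25 nearF [-0.17  0.5   2.33  2.87  0.12 -1.38]
tongue30 far [-0.18  0.52  2.38  2.99  0.28 -1.5 ]
tongue30 farB [-0.18  0.52  2.38  2.99  0.28  1.64]
tongue30 nearF [-0.18  0.52  2.38  2.99  0.28 -1.5 ]
tongue35 far [-0.18  0.57  2.42  3.03  0.46 -1.54]
tongue35 farB [-0.18  0.57  2.42  3.03  0.46  1.6 ]
tongue35 nearF [-0.18  0.57  2.42  3.03  0.46 -1.54]
tongue40 far [-0.19  0.63  2.46  3.04  0.64 -1.56]
tongue40 farB [-0.19  0.63  2.46  3.04  0.64  1.58]
tongue40 nearF [-0.19  0.63  2.46  3.04  0.64 -1.56]
tongue45 far [-0.2   0.7   2.5   3.04  0.84 -1.58]
tongue45 farB [-0.2   0.7   2.5   3.04  0.84  1.56]
tongue45 nearF [-0.2   0.7   2.5   3.04  0.84 -1.58]
lip0.08 30 far [-0.33  0.43  2.36  2.51  0.2  -1.15]
lip0.08 30 farB [-0.33  0.43  2.36  2.51  0.2   1.99]
lip0.08 30 nearF [-0.33  0.43  2.36  2.51  0.2  -1.15]
lip0.08 40 far [-0.37  0.52  2.45  2.79  0.53 -1.48]
lip0.08 40 farB [-0.37  0.52  2.45  2.79  0.53  1.67]
lip0.08 40 nearF [-0.37  0.52  2.45  2.79  0.53 -1.
[... 3972 characters left out ...]
  1.88]
bayhi45 nearF [-0.32  0.36  2.31  2.65  0.34 -1.26]
roll0 near [ 0.27  0.63  1.82 -0.    0.7  -1.02]
roll0 nearF [0.27 0.63 1.82 0.   0.7  2.12]
roll10 near [ 0.32  0.59  1.92 -0.21  0.5  -0.79]
roll10 nearF [ 0.32  0.59  1.92 -0.21  0.5   2.35]
roll20 near [ 0.38  0.58  2.01 -0.68  0.34 -0.29]
press far [-0.25  0.44  1.97  0.    0.73  1.42]
press near [-0.25  0.44  1.97 -0.    0.73 -1.72]
press nearF [-0.25  0.44  1.97 -0.    0.73  1.42]
press20 far [-0.29  0.36  2.19  0.26  0.25  1.13]
press20 near [-0.29  0.36  2.19  0.26  0.25 -2.01]
press20 nearF [-0.29  0.36  2.19  0.26  0.25  1.13]
pull near [-0.21  0.5   1.58 -0.    1.06 -1.69]
pull nearF [-0.21  0.5   1.58  0.    1.06  1.45]
```

```bash
python3 -m creep '[[0.02,-0.08,0.12,0,0,0,1],[0.04,-0.14,0.24,0,0,0,1],[0.05,-0.18,0.36,0,0,0,1],[0.06,-0.22,0.48,0,0,0,1],[0.07,-0.25,0.6,0,0,0,1],[0.08,-0.27,0.72,0,0,0,1],[0.09,-0.29,0.84,0,0,0,1],[0.1,-0.3,0.96,0,0,0,1]]'; python3 - <<'E'
from h import *
inP();s=observe();print(s['joints'].round(3))
print(goto(*flip(PT(-.13,.051,.16,38))))
E
```

```text
time: 4.87
tool_pos: [0.4527, -0.0746, 0.2367]
ee_rot: [0.165, 0.899, 0.213, 0.344]
wrist_force: [-0.7, -0.2, -0.1]
gripper_width: -0.0001
gripper_force: 0.0
t 4.9 TCPp [-120.1   34.6  236.7] F [-0.7 -0.2 -0.1] w -0.0001
[-1.670e-01  3.000e-03  2.458e+00  3.467e+00  1.080e-01 -2.540e+00]
[ 0.117 -0.088  0.589 -3.91  -5.102  4.6  ]
```

```bash
python3 - <<'E'
from h import *
for z,L in((.16,38),(.16,45),(.12,45)):
    P=flip(PT(-.13,.051,z,L));print(goto(*P),ik(*P,[-.2,.3,2.4,3,.3,-1.8]))
E
```

```text
[ 0.117 -0.088  0.589 -3.91  -5.102  4.6  ] (array([-0.19654323,  0.19923057,  2.47070542,  2.82221537,  0.19890849,
       -1.33695485]), np.float64(4.239577439113518e-15))
[ 0.08   0.03   0.595 -3.91  -5.102  4.6  ] (array([-0.20833216,  0.26439894,  2.53839337,  2.95769638,  0.45003934,
       -1.48474118]), np.float64(1.016687634081137e-08))
[ 0.08   0.03   0.595 -6.106 -6.878  7.433] (array([-0.20833217,  0.4314687 ,  2.5521917 ,  3.00591172,  0.6286673 ,
       -1.54070579]), np.float64(1.7734635981980773e-10))
```

```bash
python3 -m creep '[[0.02,0.01,0.1,-1,-1,1,1],[0.03,0.02,0.2,-2,-2,2,1],[0.05,0.03,0.3,-3,-3,3,1],[0.06,0.03,0.4,-3.9,-5,4.6,1],[0.07,0.03,0.5,-4.5,-5.6,5.5,1],[0.08,0.03,0.595,-6.1,-6.9,7.4,1],[0.08,0.03,0.595,-6.1,-6.9,7.4,1],[0.08,0.03,0.595,-6.1,-6.9,7.4,1]]'; python3 - <<'E'
from h import *
inP();s=observe();print(s['joints'].round(3))
print(goto(*flip(PT(-.112,.051,.066,38))));print(goto(*flip(PT(-.106,.051,.058,38))))
E
```

```text
time: 5.53
tool_pos: [0.4414, -0.0574, 0.1154]
ee_rot: [0.019, 0.925, -0.042, 0.377]
wrist_force: [0.1, -0.2, 0.2]
gripper_width: 0.0002
gripper_force: 0.0
t 5.5 TCPp [-133.    50.7  115.4] F [ 0.1 -0.2  0.2] w 0.0002
[-0.211  0.441  2.554  3.004  0.629 -1.546]
[-0.000e+00 -1.110e-01  4.000e-03 -1.951e+00 -3.700e-02  5.000e+00]
[-0.000e+00 -1.110e-01  4.000e-03 -2.082e+00 -3.700e-02  5.992e+00]
```

```bash
python3 -m creep '[[0,-0.05,0,-1,0,2.5,1],[0,-0.11,0,-1.95,0,5,1],[0,-0.11,0,-2,0,5.5,1],[0,-0.11,0,-2.1,0,6,1],[0,-0.11,0,-2.1,0,6,1],[0,-0.11,0,-2.1,0,6,1],[0,-0.11,0,-2.1,0,6,1],[0,-0.11,0,-2.1,0,6,1]]'; python3 - <<'E'
from h import *
inP()
for z in(.052,.048,.045):print(goto(*flip(PT(-.106,.051,z,38))))
E
```

```text
time: 6.2
tool_pos: [0.4702, -0.0604, 0.0627]
ee_rot: [0.017, 0.943, -0.043, 0.33]
wrist_force: [-0.2, 0.7, -0.5]
gripper_width: 0.0005
gripper_force: 0.0
t 6.2 TCPp [-104.1   50.4   62.7] F [-0.2  0.7 -0.5] w 0.0005
[ 0.001 -0.011  0.006 -0.814 -0.07   0.72 ]
[ 1.000e-03 -1.100e-02  6.000e-03 -1.063e+00 -7.200e-02  1.032e+00]
[ 1.000e-03 -1.100e-02  6.000e-03 -1.251e+00 -7.300e-02  1.266e+00]
```

```bash
python3 -m creep '[[0,0,0,-0.4,-0.03,0.4,1],[0,0,0,-0.6,-0.07,0.55,1],[0,0,0,-0.8,-0.07,0.7,1],[0,0,0,-0.9,-0.07,0.82,1],[0,0,0,-1,-0.07,0.95,1],[0,0,0,-1.06,-0.07,1.03,1],[0,0,0,-1.06,-0.07,1.03,1],[0,0,0,-1.06,-0.07,1.03,1]]'; python3 - <<'E'
from h import *
inP()
for z in(.052,.048,.045):print(goto(*flip(PT(-.106,.051,z,38))))
E
```

```text
time: 6.87
tool_pos: [0.4686, -0.0596, 0.047]
ee_rot: [0.017, 0.943, -0.043, 0.329]
wrist_force: [-2.4, 1.3, 3.3]
gripper_width: -0.0002
gripper_force: 1.9
t 6.9 TCPp [-105.8   51.    47. ] F [-2.4  1.3  3.3] w -0.0002
[ 0.001 -0.009  0.006  0.291  0.003 -0.402]
[ 0.001 -0.009  0.006  0.042  0.001 -0.09 ]
[ 0.001 -0.009  0.006 -0.145 -0.     0.145]
```

```bash
python3 -m creep '[[0,0,0,-0.06,0,0.08,1],[0,0,0,-0.06,0,0.08,1],[0,0,0,-0.12,0,0.16,1],[0,0,0,-0.12,0,0.16,1],[0,0,0,-0.15,0,0.2,1],[0,0,0,-0.15,0,0.2,1],[0,0,0,-0.15,0,0.2,1],[0,0,0,-0.15,0,0.2,1]]'; python3 - <<'E'
from h import *
import cv2
inP()
s=camera("scene")[190:330,280:460,::-1];cv2.imwrite("pics/b.png",cv2.resize(s,None,fx=4,fy=4,interpolation=cv2.INTER_CUBIC))
E
```

```text
time: 7.53
tool_pos: [0.4689, -0.0597, 0.0447]
ee_rot: [0.017, 0.943, -0.043, 0.33]
wrist_force: [-5.0, 0.2, 5.4]
gripper_width: -0.0
gripper_force: 2.4
t 7.5 TCPp [-105.4   51.    44.7] F [-5.   0.2  5.4] w -0.0
```

View pics/b.png

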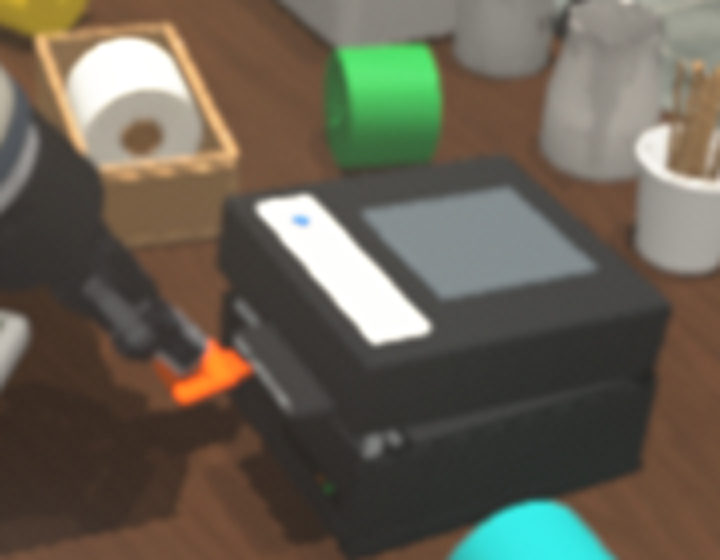

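The lid has popped (gap below its rim, front edge risen from (360,388) to (370,365)). Next, retreat and go to the front of the lip.

```bash
cat >> h.py <<'E'
def lip(th,L,off=0,back=0,s=.014,y=-.01):
    l=np.radians(L);d=np.array([np.sin(l),-np.cos(l)]);n=np.array([np.cos(l),np.sin(l)])
    a=max(np.pi/2-l,th);C=np.array([.08-.185*np.cos(th),.066+.185*np.sin(th)])+s*np.array([np.cos(a),-np.sin(a)])
    t=C-.011*n-off*n-back*d;return flip(PT(t[0],y,t[1],L))
E
python3 - <<'E'
from h import *
P=lip(.08,45,.006,.05);print(goto(*P),ik(*P,observe()["joints"]))
P=lip(.08,45,.006);print(goto(*P),ik(*P,observe()["joints"]))
E
```

```text
[ 1.000e-03  1.120e-01  6.000e-03  2.000e-01  6.105e+00 -6.138e+00] (array([-0.47287463,  0.54109895,  2.55361746,  2.74585986,  0.74197688,
       -1.54524798]), np.float64(3.1766256292087284e-15))
[ 1.000e-03  1.120e-01  6.000e-03  7.610e-01  6.102e+00 -1.170e+00] (array([-0.42440519,  0.66154519,  2.47865333,  2.81233639,  0.78407882,
       -1.57015883]), np.float64(2.745931673448637e-10))
```

```bash
python3 -m creep '[[0,0,0,0.1,0,-1,1],[0,0,0,0.1,0,-3.5,1],[0,0,0,0.2,0,-6.1,1],[0,0.05,0,0.2,3,-6.1,1],[0,0.11,0,0.2,6.1,-6.1,1],[0,0.11,0,0.2,6.1,-6.1,1],[0,0.11,0,0.2,6.1,-6.1,1],[0,0.11,0,0.2,6.1,-6.1,1]]'; python3 - <<'E'
from h import *
inP();print(observe()["joints"].round(2))
print(goto(*lip(.08,45,.006)),goto(*lip(.08,45,0)),goto(*lip(.2,46)))
E
```

```text
time: 8.25
tool_pos: [0.4273, -0.1177, 0.0937]
ee_rot: [0.02, 0.923, -0.042, 0.381]
wrist_force: [0.2, 0.6, 0.2]
gripper_width: -0.0002
gripper_force: 0.0
t 8.2 TCPp [-141.3  -10.7   93.7] F [0.2 0.6 0.2] w -0.0002
[-0.47  0.54  2.55  2.75  0.74 -1.55]
[ 2.000e-03  3.000e-03  4.000e-03  1.000e-02 -8.100e-02  4.923e+00] [ 2.000e-03  3.000e-03  4.000e-03  6.100e-01 -7.800e-02  4.921e+00] [ 2.000e-03  2.000e-02  4.000e-03  2.403e+00 -6.800e-02  3.601e+00]
```

```bash
python3 -m creep '[[0,0,0,0,-0.08,1.5,1],[0,0,0,0,-0.08,3,1],[0,0,0,0,-0.08,4,1],[0,0,0,0,-0.08,4.9,1],[0,0,0,0,-0.08,4.9,1],[0,0,0,0.3,-0.08,4.9,1],[0,0,0,0.6,-0.08,4.9,1],[0,0,0,0.6,-0.08,4.9,1]]'; python3 - <<'E'
from h import *
inP();print(observe()["joints"].round(2))
for a in((.08,45),(.15,46),(.25,47),(.35,48),(.45,49),(.55,50)):print(goto(*lip(*a)))
E
```

```text
time: 8.92
tool_pos: [0.4657, -0.1194, 0.0641]
ee_rot: [0.019, 0.923, -0.041, 0.381]
wrist_force: [-0.9, 0.6, -0.3]
gripper_width: -0.0002
gripper_force: 0.4
t 8.9 TCPp [-102.9   -8.8   64.1] F [-0.9  0.6 -0.3] w -0.0002
[-0.42  0.64  2.47  2.81  0.76 -1.56]
[ 0.     0.002  0.006 -0.025  0.121  0.112]
[ 0.     0.02   0.006  1.012  0.128 -0.675]
[-0.     0.037  0.006  2.576  0.138 -1.682]
[-0.     0.055  0.006  4.235  0.148 -2.53 ]
[-0.     0.072  0.006  5.973  0.159 -3.212]
[-0.000e+00  8.900e-02  6.000e-03  7.772e+00  1.710e-01 -3.719e+00]
```

```bash
python3 -m creep '[[0,0.01,0,0.5,0,-0.3,1],[0,0.02,0,1,0,-0.65,1],[0,0.03,0,1.8,0,-1.2,1],[0,0.037,0,2.6,0,-1.65,1],[0,0.045,0,3.4,0,-2.1,1],[0,0.055,0,4.2,0,-2.5,1],[0,0.055,0,4.2,0,-2.5,1],[0,0.055,0,4.2,0,-2.5,1]]'; python3 - <<'E'
from h import *
import cv2
inP();print(observe()["joints"].round(2))
for a in((.45,49),(.6,51),(.75,53),(.9,55),(1.0,57)):print(goto(*lip(*a)))
s=camera("scene")[160:330,260:460,::-1];cv2.imwrite("pics/c.png",cv2.resize(s,None,fx=3,fy=3,interpolation=cv2.INTER_CUBIC))
E
```

```text
time: 9.58
tool_pos: [0.4781, -0.121, 0.1116]
ee_rot: [0.021, 0.912, -0.041, 0.407]
wrist_force: [-0.8, 0.8, -1.1]
gripper_width: 0.0001
gripper_force: 0.7
t 9.6 TCPp [-90.4  -9.1 111.6] F [-0.8  0.8 -1.1] w 0.0001
[-0.41  0.51  2.48  2.77  0.69 -1.5 ]
[ 1.000e-03  1.500e-02  6.000e-03  1.771e+00  9.800e-02 -6.240e-01]
[ 1.000e-03  5.000e-02  6.000e-03  4.535e+00  1.150e-01 -1.154e+00]
[ 1.000e-03  8.500e-02  6.000e-03  7.209e+00  1.310e-01 -1.270e+00]
[ 0.000e+00  1.200e-01  6.000e-03  9.764e+00  1.460e-01 -9.910e-01]
[ 0.0000e+00  1.5500e-01  6.0000e-03  1.1437e+01  1.5500e-01 -5.8100e-01]
```

View pics/c.png

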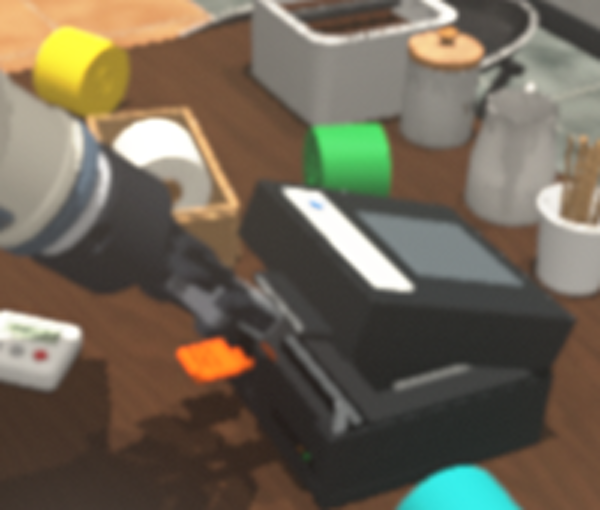

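The lid is rising with the finger under its lip (about 0.3 rad, rim clear of the base). Carry on along the arc.

```bash
python3 -m creep '[[0,0.015,0,1.7,0,-0.6,1],[0,0.03,0,3,0,-0.9,1],[0,0.05,0,4.5,0,-1.15,1],[0,0.065,0,5.9,0,-1.2,1],[0,0.085,0,7.2,0,-1.25,1],[0,0.1,0,8.5,0,-1.1,1],[0,0.12,0,9.8,0,-1,1],[0,0.12,0,9.8,0,-1,1]]'; python3 - <<'E'
from h import *
inP();print(observe()["joints"].round(2))
for a in((.9,55),(1.0,57),(1.1,59),(1.18,60),(1.22,60)):print(goto(*lip(*a)))
E
```

```text
time: 10.3
tool_pos: [0.5383, -0.1261, 0.1923]
ee_rot: [0.023, 0.885, -0.039, 0.463]
wrist_force: [0.9, -0.4, 0.1]
gripper_width: 0.0
gripper_force: 0.0
t 10.3 TCPp [-30.   -8.5 192.3] F [ 0.9 -0.4  0.1] w 0.0
[-0.38  0.35  2.39  2.72  0.59 -1.38]
[-0.001 -0.004  0.007 -0.261  0.146 -0.133]
[-1.000e-03  3.100e-02  7.000e-03  1.349e+00  1.570e-01  4.800e-01]
[-1.000e-03  6.600e-02  7.000e-03  2.896e+00  1.680e-01  1.251e+00]
[-1.000e-03  8.400e-02  7.000e-03  4.075e+00  1.760e-01  1.964e+00]
[-1.000e-03  8.400e-02  7.000e-03  4.643e+00  1.800e-01  2.346e+00]
```

```bash
python3 -m creep '[[0,0.01,0,0.7,0,0.2,1],[0,0.03,0,1.35,0.1,0.5,1],[0,0.045,0,2.1,0.1,0.85,1],[0,0.066,0,2.9,0.1,1.25,1],[0,0.075,0,3.5,0.1,1.6,1],[0,0.084,0,4.1,0.1,1.95,1],[0,0.084,0,4.4,0.1,2.2,1],[0,0.084,0,4.4,0.1,2.2,1]]'; python3 - <<'E'
from h import *
inP();print(observe()["joints"].round(2))
for b in(.04,.12):print(goto(*lip(1.1,60,.02,b)))
E
```

```text
time: 10.97
tool_pos: [0.5799, -0.1307, 0.2141]
ee_rot: [0.025, 0.866, -0.039, 0.498]
wrist_force: [-0.9, -0.4, 0.0]
gripper_width: 0.0004
gripper_force: 0.0
t 11.0 TCPp [ 11.8  -9.1 214.1] F [-0.9 -0.4  0. ] w 0.0004
[-0.35  0.37  2.34  2.75  0.63 -1.39]
[-1.000e-03  4.000e-03  6.000e-03 -3.214e+00  6.500e-02 -5.014e+00]
[-1.0000e-03  4.0000e-03  6.0000e-03 -3.2470e+00  5.6000e-02 -1.3014e+01]
```

```bash
python3 -m creep '[[0,0,0,-0.3,0,-0.5,1],[0,0,0,-1,0,-2,1],[0,0,0,-1.5,0,-4,1],[0,0,0,-1.5,0,-7,1],[0,0,0,-1.5,3,-10,1],[0,0,0,-1.5,0,-13,1],[0,0,0,-1.5,-6,-14,1],[0,0,0,-1.5,-9,-14,1]]'; python3 - <<'E'
from h import *
import cv2
inP();print(observe()["joints"].round(3))
s=camera("scene")[150:330,280:460,::-1];t=camera("top");cv2.imwrite("pics/top2full.png",t[:,:,::-1]);cv2.imwrite("pics/scene2full.png",s);t=t[170:280,320:430,::-1]
cv2.imwrite("pics/d.png",np.hstack([cv2.resize(s,(400,400),interpolation=cv2.INTER_CUBIC),cv2.resize(t,(400,400),interpolation=cv2.INTER_CUBIC)]))
E
```

```text
time: 11.63
tool_pos: [0.4584, -0.0698, 0.2712]
ee_rot: [0.028, 0.865, -0.042, 0.499]
wrist_force: [1.7, 0.0, -0.2]
gripper_width: 0.0
gripper_force: 0.0
t 11.6 TCPp [-114.9   39.9  271.2] F [ 1.7  0.  -0.2] w 0.0
[-0.27   0.027  2.563  2.844  0.509 -1.401]
```

View pics/d.png

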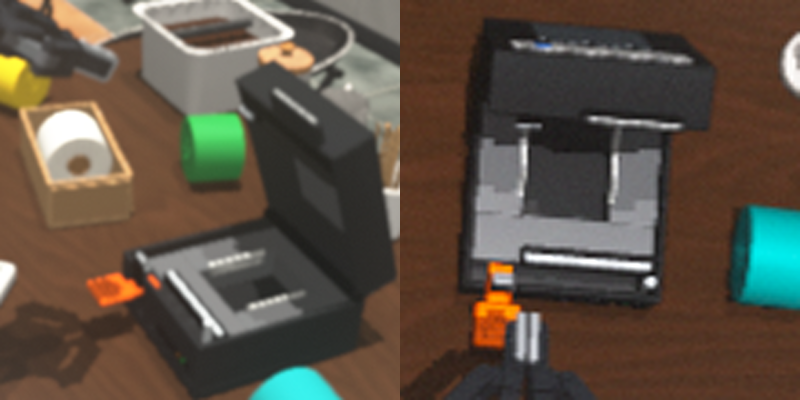

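The lid stands open at its stop, and the bay is visible with its front edge at crop (527,216)–(609,221). Check the fitted pose against this.

```bash
python3 - <<'E'
from h import *
def show(P): return ((proj("top",P)-[320,170])*400/110+[400,0]).round(0)
print(show(place(*PR,[[-.0205,.033,.05],[-.0205,-.033,.05]])),"obs 527 216 / 609 221")
print(show(place(*PR,[[-.08,.075,.062],[-.08,-.075,.062]])),"obs 459 290 / 660 303")
print(show(place(*PR,[[-.0205,.033,.02],[-.0205,-.033,.02]])))
print("mm/px",1000/(show([[.56,-.1,.05]])-show([[.56,-.101,.05]])))
import cv2
i=cv2.imread("pics/d.png")[100:320,440:700];cv2.imwrite("pics/e.png",cv2.resize(i,None,fx=3,fy=2.7,interpolation=cv2.INTER_CUBIC))
P,Rr=PT(0,0,0,0,-.2776)
for p in([.556,.168,.16],[.556,.168,.046]):print(ik(np.array(p),Rr,[.27,.6,1.8,0,.7,-1]))
E
```

```text
[[522. 214.]
 [609. 221.]] obs 527 216 / 609 221
[[461. 286.]
 [662. 302.]] obs 459 290 / 660 303
[[518. 218.]
 [604. 225.]]
mm/px [[-1000.    inf]]
(array([ 2.72946222e-01,  4.50177795e-01,  1.78024146e+00,  1.59751357e-15,
        9.11173396e-01, -1.02025011e+00]), np.float64(1.2618814201459657e-14))
(array([ 2.72946222e-01,  6.25225979e-01,  1.82104706e+00, -4.40440569e-10,
        6.95319618e-01, -1.02025010e+00]), np.float64(7.783588650986682e-10))<stdin>:6: RuntimeWarning: divide by zero encountered in divide
```

```bash
sed -i 's/^PR=.*/PR=[.5685,-.1205,-.0956]/' h.py; cat >> h.py <<'E'
def jpath(qt,n,k=8):
    """first k of n joint-interpolated steps to qt, as rows from here"""
    q=observe()["joints"];p,r=tool();print("wayp z",[round(fk2(q+(qt-q)*i/n)[0][2],2) for i in range(1,n+1,3)])
    for i in range(1,k+1):
        a,A=fk2(q+(qt-q)*i/n);print(np.round(np.r_[(r.inv()*R.from_matrix(A)).as_rotvec(),100*r.inv().apply(a-p)],2).tolist())
E
python3 - <<'E'
from h import *
P,Rr=PT(0,0,0,0,-.2776)
qt,e=ik(np.array([.556,.168,.18]),Rr,[.27,.6,1.8,0,.7,-1]);print(qt)
jpath(qt,24)
E
```

```text
[ 2.72946222e-01  4.22977504e-01  1.76797589e+00  5.38158855e-15
  9.50639258e-01 -1.02025011e+00]
wayp z [np.float64(0.28), np.float64(0.3), np.float64(0.3), np.float64(0.29), np.float64(0.26), np.float64(0.23), np.float64(0.2), np.float64(0.18)]
[0.08, 0.02, -0.1, 1.72, -2.59, 1.23]
[0.16, 0.05, -0.2, 3.16, -5.31, 2.26]
[0.24, 0.07, -0.3, 4.31, -8.11, 3.08]
[0.32, 0.09, -0.4, 5.16, -10.93, 3.7]
[0.4, 0.11, -0.5, 5.7, -13.72, 4.13]
[0.48, 0.13, -0.6, 5.95, -16.42, 4.39]
[0.56, 0.15, -0.7, 5.91, -19.0, 4.51]
[0.64, 0.16, -0.8, 5.6, -21.39, 4.5]
```

```bash
python3 -m creep '[[0.08,0.02,-0.1,1.7,-2.6,1.2,0],[0.16,0.05,-0.2,3.2,-5.3,2.3,0],[0.24,0.07,-0.3,4.3,-8.1,3.1,0],[0.32,0.09,-0.4,5.2,-10.9,3.7,0],[0.4,0.11,-0.5,5.7,-13.7,4.1,0],[0.48,0.13,-0.6,5.9,-16.4,4.4,0],[0.56,0.15,-0.7,5.9,-19,4.5,0],[0.64,0.16,-0.8,5.6,-21.4,4.5,0]]'; python3 - <<'E'
from h import *
P,Rr=PT(0,0,0,0,-.2776)
qt,e=ik(np.array([.556,.168,.18]),Rr,[.27,.6,1.8,0,.7,-1]);inP();print(observe()["joints"].round(2))
jpath(qt,17)
E
```

```text
time: 12.4
tool_pos: [0.5473, 0.1393, 0.2941]
ee_rot: [-0.046, 0.743, 0.438, 0.504]
wrist_force: [-0.8, 0.4, 0.2]
gripper_width: 0.085
gripper_force: 0.0
t 12.4 TCPp [-45.9 256.6 294.1] F [-0.8  0.4  0.2] w 0.085
[-0.08  0.16  2.3   1.93  0.65 -1.28]
wayp z [np.float64(0.29), np.float64(0.27), np.float64(0.24), np.float64(0.21), np.float64(0.19), np.float64(0.18)]
[0.08, 0.01, -0.09, 1.01, -1.53, 1.19]
[0.15, 0.02, -0.19, 1.76, -3.11, 2.22]
[0.23, 0.03, -0.28, 2.24, -4.69, 3.09]
[0.31, 0.04, -0.38, 2.45, -6.22, 3.82]
[0.39, 0.04, -0.47, 2.41, -7.65, 4.41]
[0.46, 0.04, -0.57, 2.13, -8.94, 4.87]
[0.54, 0.03, -0.66, 1.63, -10.05, 5.24]
[0.61, 0.02, -0.76, 0.94, -10.93, 5.52]
```

```bash
python3 -m creep '[[0.08,0.01,-0.09,1,-1.5,1.2,0],[0.15,0.02,-0.19,1.8,-3.1,2.2,0],[0.23,0.03,-0.28,2.2,-4.7,3.1,0],[0.31,0.04,-0.38,2.4,-6.2,3.8,0],[0.39,0.04,-0.47,2.4,-7.6,4.4,0],[0.46,0.04,-0.57,2.1,-8.9,4.9,0],[0.54,0.03,-0.66,1.6,-10,5.2,0],[0.61,0.02,-0.76,0.9,-10.9,5.5,0]]'; python3 - <<'E'
from h import *
P,Rr=PT(0,0,0,0,-.2776)
qt,e=ik(np.array([.556,.168,.18]),Rr,[.27,.6,1.8,0,.7,-1]);inP();print(observe()["joints"].round(2))
jpath(qt,8)
E
```

```text
time: 13.07
tool_pos: [0.5119, 0.2378, 0.2334]
ee_rot: [-0.078, 0.479, 0.806, 0.339]
wrist_force: [0.4, 0.7, -1.3]
gripper_width: 0.0854
gripper_force: 0.0
t 13.1 TCPp [-90.6 351.3 233.4] F [ 0.4  0.7 -1.3] w 0.0854
[ 0.09  0.28  2.05  1.02  0.79 -1.15]
wayp z [np.float64(0.22), np.float64(0.19), np.float64(0.18)]
[0.09, -0.01, -0.1, -0.32, -0.87, 0.75]
[0.17, -0.03, -0.2, -0.97, -1.66, 1.3]
[0.26, -0.06, -0.3, -1.91, -2.29, 1.65]
[0.35, -0.08, -0.39, -3.14, -2.7, 1.8]
[0.43, -0.12, -0.49, -4.59, -2.83, 1.76]
[0.52, -0.16, -0.58, -6.22, -2.62, 1.53]
[0.6, -0.21, -0.67, -7.97, -2.04, 1.13]
[0.68, -0.26, -0.76, -9.77, -1.05, 0.58]
```

```bash
python3 -m creep '[[0.09,-0.01,-0.1,-0.3,-0.9,0.7,0],[0.17,-0.03,-0.2,-1,-1.7,1.3,0],[0.26,-0.06,-0.3,-1.9,-2.3,1.6,0],[0.35,-0.08,-0.39,-3.1,-2.7,1.8,0],[0.43,-0.12,-0.49,-4.6,-2.8,1.8,0],[0.52,-0.16,-0.58,-6.2,-2.6,1.5,0],[0.6,-0.21,-0.67,-8,-2,1.1,0],[0.68,-0.26,-0.76,-9.8,-1,0.6,0]]'; python3 - <<'E'
from h import *
P,Rr=PT(0,0,0,0,-.2776)
inP();print(observe()["joints"].round(2))
for z in(.13,.07,.046):print(goto(np.array([.556,.168,z]),Rr))
E
```

```text
time: 13.73
tool_pos: [0.5573, 0.1665, 0.1802]
ee_rot: [-0.007, 0.159, 0.987, 0.02]
wrist_force: [0.2, 0.2, -0.6]
gripper_width: 0.0853
gripper_force: 0.0
t 13.7 TCPp [-38.5 284.6 180.2] F [ 0.2  0.2 -0.6] w 0.0853
[ 0.25  0.42  1.77  0.05  0.95 -1.04]
[ 0.038 -0.02  -0.041  0.07  -0.086  5.027]
[ 0.038 -0.02  -0.041 -0.052 -0.313 11.021]
[ 0.038 -0.02  -0.041 -0.101 -0.404 13.419]
```

```bash
python3 -m creep '[[0.038,-0.02,-0.041,0.1,0,3,0],[0.038,-0.02,-0.041,0,-0.2,6,0],[0.038,-0.02,-0.041,0,-0.3,9,0],[0.038,-0.02,-0.041,0,-0.3,11,0],[0.038,-0.02,-0.041,-0.1,-0.4,12.5,0],[0.038,-0.02,-0.041,-0.1,-0.4,13.4,0],[0.038,-0.02,-0.041,-0.1,-0.4,13.4,0],[0.038,-0.02,-0.041,-0.1,-0.4,13.4,0]]'; python3 - <<'E'
from h import *
import cv2
P,Rr=PT(0,0,0,0,-.2776)
inP();print(observe()["tool_pos"],goto(np.array([.556,.168,.046]),Rr))
s=camera("scene")[170:280,260:370,::-1];t=camera("top")[170:280,200:310,::-1]
cv2.imwrite("pics/f.png",np.hstack([cv2.resize(s,(400,400),interpolation=cv2.INTER_CUBIC),cv2.resize(t,(400,400),interpolation=cv2.INTER_CUBIC)]))
E
```

```text
time: 14.4
tool_pos: [0.5558, 0.1713, 0.0469]
ee_rot: [-0.0, 0.14, 0.99, 0.004]
wrist_force: [0.1, 0.6, -0.3]
gripper_width: 0.0851
gripper_force: 0.0
t 14.4 TCPp [-40.5 289.3  46.9] F [ 0.1  0.6 -0.3] w 0.0851
[0.55580372 0.1713322  0.04687504] [ 0.007 -0.001 -0.003 -0.111 -0.315  0.085]
```

View pics/f.png

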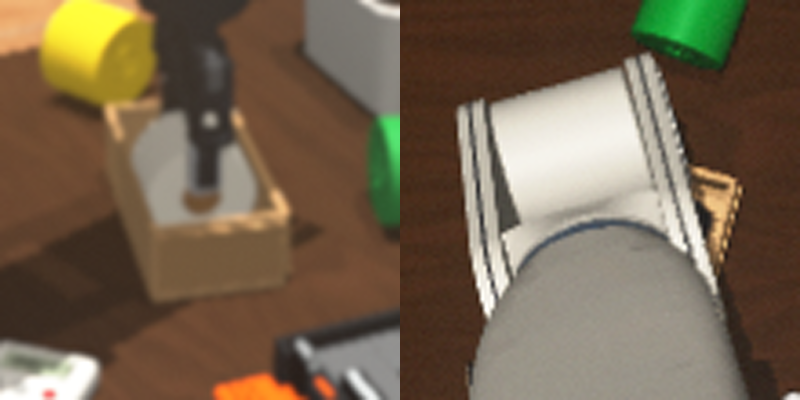

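The picture shows the near finger over the roll's end face with its tip by the brown core (scene crop (203,195)), inside the carton. Now close.

```bash
python3 -m creep '[[0,0,0,-0.1,-0.3,0,0],[0,0,0,-0.1,-0.3,0,0],[0,0,0,-0.1,-0.3,0,0.3],[0,0,0,-0.1,-0.3,0,0.5],[0,0,0,-0.1,-0.3,0,1],[0,0,0,-0.1,-0.3,0,1],[0,0,0,-0.1,-0.3,0,1],[0,0,0,-0.1,-0.3,0,1]]'; python3 - <<'E'
from h import *
P,Rr=PT(0,0,0,0,-.2776)
inP();print(observe()["tool_pos"],observe()["gripper_force"],goto(np.array([.556,.168,.2]),Rr))
E
```

```text
time: 15.17
tool_pos: [0.5567, 0.1694, 0.048]
ee_rot: [0.001, 0.139, 0.99, 0.005]
wrist_force: [0.2, -0.6, 5.3]
gripper_width: 0.0575
gripper_force: 62.7
t 15.2 TCPp [-39.4 287.4  48. ] F [ 0.2 -0.6  5.3] w 0.0575
[0.55668516 0.16938008 0.0480469 ] 62.73594260215759 [ 9.0000e-03  1.0000e-03 -2.0000e-03  1.7000e-02 -9.0000e-03 -1.5196e+01]
```

```bash
python3 -m creep '[[0,0,0,0,0,-1,1],[0,0,0,0,0,-2.5,1],[0,0,0,0,0,-5,1],[0,0,0,0,0,-8,1],[0,0,0,0,0,-11,1],[0,0,0,0,0,-14,1],[0,0,0,0,0,-16,1],[0,0,0,0,0,-16,1]]'; cat >> h.py <<'E'
def bay(dx,dz,L,k=.006):
    l=np.radians(L);return flip(PT(.022+dx-k*np.sin(l),0,.058+dz+k*np.cos(l),L))
E
python3 - <<'E'
from h import *
inP();q=observe()["joints"];print(q.round(2))
for v in((-.05,.11,45),(-.02,.055,42),(0,0,40)):print(ik(*bay(*v),[-.3,.4,2.3,2.7,.4,-1.3])[0].round(3),bay(*v)[0])
qt,e=ik(*bay(-.07,.12,46),[-.3,.4,2.3,2.7,.4,-1.3]);print(qt,e)
for i in range(0,25,3):
    a=fk2(q+(qt-q)*i/24)[0];print(np.round(place(0,0,-PR[2],[a-[PR[0],PR[1],0]])[0],3))
jpath(qt,24)
E
```

```text
time: 15.83
tool_pos: [0.558, 0.1684, 0.2121]
ee_rot: [0.004, 0.139, 0.99, 0.006]
wrist_force: [0.9, 0.1, -2.4]
gripper_width: 0.0571
gripper_force: 65.7
t 15.8 TCPp [-38.1 286.6 212.1] F [ 0.9  0.1 -2.4] w 0.0571
[ 0.27  0.38  1.75  0.01  1.   -1.03]
[-0.326  0.315  2.327  2.596  0.316 -1.211] [ 0.53640459 -0.1174223   0.17224264]
[-0.301  0.466  2.257  2.709  0.332 -1.313] [ 0.56649442 -0.12030768  0.11745887]
[-0.287  0.603  2.2    2.797  0.37  -1.395] [ 0.58656043 -0.12223186  0.06259627]
[-0.34306468  0.27395409  2.37097342  2.58337381  0.33911838 -1.21230521] 1.1891182483125817e-12
[-0.038  0.287  0.212]
[-0.059  0.313  0.202]
[-0.057  0.328  0.208]
[-0.036  0.323  0.221]
[-0.008  0.291  0.233]
[0.014 0.234 0.237]
[0.019 0.157 0.229]
[-0.003  0.075  0.21 ]
[-0.052 -0.     0.182]
wayp z [np.float64(0.21), np.float64(0.2), np.float64(0.21), np.float64(0.23), np.float64(0.24), np.float64(0.24), np.float64(0.22), np.float64(0.2)]
[-0.08, 0.04, 0.08, 1.11, 0.71, 0.56]
[-0.16, 0.07, 0.16, 1.96, 1.45, 0.88]
[-0.23, 0.1, 0.25, 2.54, 2.17, 1.0]
[-0.31, 0.13, 0.34, 2.83, 2.82, 0.94]
[-0.38, 0.16, 0.43, 2.85, 3.37, 0.74]
[-0.45, 0.17, 0.53, 2.6, 3.76, 0.42]
[-0.52, 0.19, 0.63, 2.1, 3.95, 0.02]
[-0.59, 0.2, 0.73, 1.38, 3.92, -0.42]
```

```bash
python3 - <<'E'
from h import *
q=observe()["joints"]
qt,e=ik(*flip(PT(-.10,.10,.2,50)),[-.3,.4,2.3,2.7,.4,-1.3]);print(qt,e)
for i in range(0,25,3):
    a=fk2(q+(qt-q)*i/24)[0];print(np.round(place(0,0,-PR[2],[a-[PR[0],PR[1],0]])[0],3))
jpath(qt,24)
E
```

```text
[-0.00522742  0.19726102  2.4997958   3.30771033  0.43135544 -1.66375631] 2.2072838348763393e-15
[-0.038  0.287  0.212]
[-0.084  0.352  0.208]
[-0.097  0.401  0.229]
[-0.081  0.42   0.258]
[-0.05   0.402  0.281]
[-0.023  0.348  0.287]
[-0.016  0.269  0.273]
[-0.041  0.181  0.242]
[-0.1  0.1  0.2]
wayp z [np.float64(0.21), np.float64(0.21), np.float64(0.24), np.float64(0.27), np.float64(0.29), np.float64(0.28), np.float64(0.26), np.float64(0.23)]
[-0.1, 0.06, 0.06, 2.27, 1.84, 0.5]
[-0.2, 0.11, 0.13, 4.19, 3.71, 0.62]
[-0.29, 0.15, 0.2, 5.72, 5.55, 0.42]
[-0.39, 0.19, 0.28, 6.85, 7.28, -0.06]
[-0.48, 0.23, 0.36, 7.56, 8.85, -0.76]
[-0.57, 0.26, 0.45, 7.86, 10.19, -1.61]
[-0.65, 0.28, 0.55, 7.79, 11.27, -2.55]
[-0.73, 0.3, 0.64, 7.36, 12.02, -3.53]
```

```bash
python3 -m creep '[[-0.1,0.06,0.06,2.2,1.8,0.5,1],[-0.2,0.11,0.13,4.2,3.7,0.6,1],[-0.29,0.15,0.2,5.7,5.5,0.4,1],[-0.39,0.19,0.28,6.8,7.3,0,1],[-0.48,0.23,0.36,7.5,8.8,-0.8,1],[-0.57,0.26,0.45,7.8,10.2,-1.6,1],[-0.65,0.28,0.55,7.8,11.3,-2.5,1],[-0.73,0.3,0.64,7.4,12,-3.5,1]]'; python3 - <<'E'
from h import *
inP();print(observe()["joints"].round(2))
qt,e=ik(*flip(PT(-.10,.10,.2,50)),[-.3,.4,2.3,2.7,.4,-1.3])
jpath(qt,17)
E
```

```text
time: 16.5
tool_pos: [0.5166, 0.3032, 0.2419]
ee_rot: [-0.095, 0.419, 0.827, 0.363]
wrist_force: [-0.1, 1.0, -2.9]
gripper_width: 0.0571
gripper_force: 65.7
t 16.5 TCPp [-92.1 416.9 241.9] F [-0.1  1.  -2.9] w 0.0571
[ 0.18  0.33  1.99  1.08  0.82 -1.23]
wayp z [np.float64(0.25), np.float64(0.28), np.float64(0.28), np.float64(0.28), np.float64(0.25), np.float64(0.21)]
[-0.09, 0.01, 0.09, 0.14, 1.16, -0.4]
[-0.17, 0.01, 0.18, -0.08, 2.23, -1.02]
[-0.25, 0.01, 0.27, -0.65, 3.16, -1.82]
[-0.33, -0.0, 0.36, -1.52, 3.88, -2.8]
[-0.41, -0.02, 0.46, -2.68, 4.34, -3.91]
[-0.49, -0.03, 0.56, -4.06, 4.49, -5.14]
[-0.56, -0.05, 0.66, -5.64, 4.3, -6.47]
[-0.63, -0.08, 0.76, -7.34, 3.74, -7.85]
```

```bash
python3 -m creep '[[-0.09,0.01,0.09,0.1,1.2,-0.4,1],[-0.17,0.01,0.18,-0.1,2.2,-1,1],[-0.25,0.01,0.27,-0.6,3.2,-1.8,1],[-0.33,0,0.36,-1.5,3.9,-2.8,1],[-0.41,-0.02,0.46,-2.7,4.3,-3.9,1],[-0.49,-0.03,0.56,-4.1,4.5,-5.1,1],[-0.56,-0.05,0.66,-5.6,4.3,-6.5,1],[-0.63,-0.08,0.76,-7.3,3.7,-7.8,1]]'; python3 - <<'E'
from h import *
inP();print(observe()["joints"].round(2))
qt,e=ik(*flip(PT(-.10,.10,.2,50)),[-.3,.4,2.3,2.7,.4,-1.3])
jpath(qt,9)
E
```

```text
time: 17.17
tool_pos: [0.5799, 0.2177, 0.2833]
ee_rot: [-0.057, 0.712, 0.472, 0.517]
wrist_force: [0.8, -0.0, -3.2]
gripper_width: 0.0573
gripper_force: 65.7
t 17.2 TCPp [-21.  337.7 283.3] F [ 0.8 -0.  -3.2] w 0.0573
[ 0.09  0.27  2.23  2.12  0.63 -1.43]
wayp z [np.float64(0.28), np.float64(0.26), np.float64(0.23)]
[-0.07, -0.03, 0.1, -1.7, 1.35, -1.12]
[-0.15, -0.07, 0.19, -3.66, 2.5, -2.45]
[-0.22, -0.1, 0.29, -5.85, 3.39, -3.96]
[-0.29, -0.14, 0.39, -8.22, 3.99, -5.66]
[-0.36, -0.19, 0.49, -10.71, 4.26, -7.52]
[-0.42, -0.23, 0.59, -13.27, 4.18, -9.53]
[-0.49, -0.28, 0.69, -15.84, 3.74, -11.65]
[-0.55, -0.32, 0.79, -18.37, 2.94, -13.87]
```

```bash
python3 -m creep '[[-0.07,-0.03,0.1,-1.7,1.3,-1.1,1],[-0.15,-0.07,0.19,-3.7,2.5,-2.4,1],[-0.22,-0.1,0.29,-5.8,3.4,-4,1],[-0.29,-0.14,0.39,-8.2,4,-5.7,1],[-0.36,-0.19,0.49,-10.7,4.3,-7.5,1],[-0.42,-0.23,0.59,-13.3,4.2,-9.5,1],[-0.49,-0.28,0.69,-15.8,3.7,-11.6,1],[-0.55,-0.32,0.79,-18.4,2.9,-13.9,1]]'; python3 - <<'E'
from h import *
inP();print(observe()["joints"].round(2))
for v in((-.08,.13,48),(-.045,.1,45)):print(goto(*bay(*v)),ik(*bay(*v),[-.3,.4,2.3,2.7,.4,-1.3])[0].round(2))
E
```

```text
time: 17.83
tool_pos: [0.5026, 0.0101, 0.2129]
ee_rot: [0.012, 0.894, 0.023, 0.447]
wrist_force: [0.8, -0.0, -3.4]
gripper_width: 0.0571
gripper_force: 65.7
t 17.8 TCPp [-78.1 123.7 212.9] F [ 0.8 -0.  -3.4] w 0.0571
[-0.01  0.21  2.48  3.13  0.47 -1.62]
[-0.07  -0.092  0.114 -2.104 12.363  1.564] [-0.36  0.25  2.4   2.6   0.38 -1.24]
[-0.067 -0.145  0.115 -2.404 12.679  6.155] [-0.32  0.35  2.32  2.64  0.34 -1.26]
```

```bash
python3 -m creep '[[-0.03,-0.03,0.05,-0.7,2.5,0.4,1],[-0.05,-0.06,0.1,-1.4,5,0.8,1],[-0.07,-0.09,0.114,-2.1,8,1.2,1],[-0.07,-0.09,0.114,-2.1,11,1.6,1],[-0.07,-0.09,0.114,-2.1,12.4,1.6,1],[-0.07,-0.11,0.114,-2.2,12.5,3,1],[-0.07,-0.13,0.115,-2.3,12.6,4.5,1],[-0.067,-0.145,0.115,-2.4,12.7,6.1,1]]'; python3 - <<'E'
from h import *
inP();print(observe()["joints"].round(2))
for v in((-.045,.1,45),(-.026,.07,43),(-.015,.045,42),(-.008,.025,41)):print(goto(*bay(*v)))
E
```

```text
time: 18.5
tool_pos: [0.543, -0.1175, 0.1634]
ee_rot: [0.018, 0.923, -0.042, 0.383]
wrist_force: [-0.4, -0.0, -2.8]
gripper_width: 0.0569
gripper_force: 65.8
t 18.5 TCPp [-25.6   0.6 163.4] F [-0.4 -0.  -2.8] w 0.0569
[-0.32  0.35  2.32  2.63  0.34 -1.25]
[-0.002 -0.001  0.004 -0.195  0.055 -0.031]
[-2.000e-03 -3.600e-02  4.000e-03 -9.560e-01  5.900e-02  3.433e+00]
[-2.000e-03 -5.400e-02  4.000e-03 -1.938e+00  6.100e-02  5.978e+00]
[-2.000e-03 -7.100e-02  4.000e-03 -2.849e+00  6.200e-02  7.887e+00]
```

```bash
python3 -m creep '[[0,-0.02,0,-0.5,0.05,1.7,1],[0,-0.036,0,-0.95,0.06,3.4,1],[0,-0.045,0,-1.4,0.06,4.7,1],[0,-0.054,0,-1.9,0.06,6,1],[0,-0.06,0,-2.4,0.06,7,1],[0,-0.071,0,-2.85,0.06,7.9,1],[0,-0.071,0,-2.85,0.06,7.9,1],[0,-0.071,0,-2.85,0.06,7.9,1]]'; python3 - <<'E'
from h import *
inP();print(observe()["joints"].round(2))
for v in((-.008,.025,41),(-.004,.015,40),(-.002,.008,40),(0,.003,40),(0,0,40)):print(goto(*bay(*v)))
import cv2
i=camera("top");cv2.imwrite("pics/g.png",cv2.resize(i[160:270,310:430,::-1],None,fx=5,fy=5,interpolation=cv2.INTER_CUBIC))
E
```

```text
time: 19.17
tool_pos: [0.5794, -0.1205, 0.0883]
ee_rot: [0.016, 0.935, -0.042, 0.351]
wrist_force: [-0.4, -1.0, -3.5]
gripper_width: 0.0568
gripper_force: 65.6
t 19.2 TCPp [10.9  1.  88.3] F [-0.4 -1.  -3.5] w 0.0568
[-0.29  0.54  2.23  2.76  0.36 -1.36]
[-0.003 -0.002  0.005 -0.113  0.1    0.004]
[-0.003 -0.02   0.005 -0.459  0.102  1.02 ]
[-0.003 -0.02   0.005 -0.769  0.103  1.679]
[-0.003 -0.02   0.005 -0.947  0.104  2.187]
[-0.003 -0.02   0.005 -1.145  0.103  2.413]
```

```bash
python3 -m creep '[[0,-0.01,0,-0.25,0.1,0.4,1],[0,-0.02,0,-0.4,0.1,0.8,1],[0,-0.02,0,-0.46,0.1,1.02,1],[0,-0.02,0,-0.6,0.1,1.35,1],[0,-0.02,0,-0.77,0.1,1.68,1],[0,-0.02,0,-0.77,0.1,1.68,1],[0,-0.02,0,-0.77,0.1,1.68,1],[0,-0.02,0,-0.77,0.1,1.68,1]]'; python3 - <<'E'
from h import *
inP();print(observe()["ft_torque"].round(2))
for v in((-.002,.008,40),(0,.003,40),(0,0,40),(0,-.002,40)):print(goto(*bay(*v)))
E
```

```text
time: 19.88
tool_pos: [0.5854, -0.1223, 0.0716]
ee_rot: [0.016, 0.938, -0.042, 0.343]
wrist_force: [-0.3, 0.0, -2.7]
gripper_width: 0.0573
gripper_force: 65.7
t 19.9 TCPp [17.  -0.1 71.6] F [-0.3  0.  -2.7] w 0.0573
[0.07 0.67 0.  ]
[-0.003 -0.002  0.005 -0.128 -0.015  0.022]
[-0.003 -0.002  0.005 -0.297 -0.015  0.533]
[-0.003 -0.002  0.005 -0.49  -0.015  0.763]
[-0.003 -0.002  0.005 -0.619 -0.015  0.916]
```

```bash
python3 -m creep '[[0,0,0,-0.2,0,0.3,1],[0,0,0,-0.3,0,0.53,1],[0,0,0,-0.38,0,0.62,1],[0,0,0,-0.43,0,0.69,1],[0,0,0,-0.49,0,0.76,1],[0,0,0,-0.49,0,0.76,1],[0,0,0,-0.49,0,0.76,1],[0,0,0,-0.49,0,0.76,1]]'; python3 - <<'E'
from h import *
inP();print(observe()["ft_torque"].round(2))
for v in((0,0,40),(0,-.003,40)):print(goto(*bay(*v)))
E
```

```text
time: 20.55
tool_pos: [0.5868, -0.1224, 0.0636]
ee_rot: [0.016, 0.938, -0.042, 0.344]
wrist_force: [-4.7, 0.3, 6.5]
gripper_width: 0.0567
gripper_force: 66.9
t 20.6 TCPp [18.4 -0.2 63.6] F [-4.7  0.3  6.5] w 0.0567
[0.12 0.36 0.03]
[-0.003 -0.004  0.005 -0.087 -0.016  0.056]
[-0.003 -0.004  0.005 -0.281 -0.016  0.285]
```

```bash
python3 -m creep '[[0,0,0,0,0,0,0.3],[0,0,0,0,0,0,0.25],[0,0,0,0,0,0,0.2],[0,0,0,0,0,0,0.15],[0,0,0,0,0,0,0.12],[0,0,0,0,0,0,0.12],[0,0,0,0,0,0,0.12],[0,0,0,0,0,0,0.12]]'; python3 - <<'E'
from h import *
inP();print(goto(*bay(-.03,.05,42)),goto(*bay(-.06,.11,46)),goto(*bay(-.12,.17,50)))
E
```

```text
time: 21.22
tool_pos: [0.5867, -0.1224, 0.0627]
ee_rot: [0.016, 0.938, -0.042, 0.343]
wrist_force: [-0.4, 0.3, -0.5]
gripper_width: 0.0751
gripper_force: 0.0
t 21.2 TCPp [18.3 -0.2 62.7] F [-0.4  0.3 -0.5] w 0.0751
[-3.000e-03  3.200e-02  5.000e-03  8.930e-01 -3.200e-02 -5.755e+00] [-3.0000e-03  1.0200e-01  5.0000e-03  2.4260e+00 -4.4000e-02 -1.2273e+01] [-3.0000e-03  1.7200e-01  5.0000e-03  1.6660e+00 -7.3000e-02 -2.0722e+01]
```

```bash
python3 -m creep '[[0,0.01,0,0.2,0,-1.5,0.12],[0,0.02,0,0.5,0,-3.5,0.12],[0,0.032,0,0.9,0,-5.8,0.12],[0,0.06,0,1.6,0,-9,0.12],[0,0.1,0,2.4,0,-12.3,0.12],[0,0.13,0,2,0,-16,1],[0,0.17,0,1.7,0,-20,1],[0,0.17,0,1.7,0,-20,1]]'; cat >> h.py <<'E'
def top(th,L,off=0,back=0,s=.018,y=-.0):
    l=np.radians(L);d=np.array([np.sin(l),-np.cos(l)]);n=np.array([np.cos(l),np.sin(l)])
    C=np.array([.08-.165*np.cos(th)+.043*np.sin(th),.066+.165*np.sin(th)+.043*np.cos(th)])
    t=C+(.011+off)*n+(s-back)*d;return flip(PT(t[0],y,t[1],L))
E
python3 - <<'E'
from h import *
inP();q=observe()["joints"];print(q.round(2))
for L in(52,58,64):
  for a in((1.22,L,.03,.06),(1.22,L,.03),(1.22,L),(1.0,L),(.8,L)):
    r=ik(*top(*a),[-.3,.3,2.4,2.8,.5,-1.4]);print(a,r[0].round(2),round(r[1],4),goto(*top(*a)))
E
```

```text
time: 21.88
tool_pos: [0.467, -0.1108, 0.23]
ee_rot: [0.02, 0.905, -0.04, 0.424]
wrist_force: [-1.2, -0.0, -0.6]
gripper_width: 0.0399
gripper_force: 0.0
t 21.9 TCPp [-102.   -0.  230.] F [-1.2 -0.  -0.6] w 0.0399
[-0.41  0.1   2.47  2.41  0.37 -1.09]
(1.22, 52, 0.03, 0.06) [-0.29  0.18  2.14  2.04  0.17 -0.6 ] 0.0 [-3.0000e-03  3.2000e-02  6.0000e-03  1.5016e+01  1.0300e-01  8.0270e+00]
(1.22, 52, 0.03) [-0.27  0.31  2.08  2.38  0.2  -0.93] 0.0 [-3.0000e-03  3.2000e-02  6.0000e-03  1.5207e+01  1.2000e-01  1.4023e+01]
(1.22, 52) [-0.28  0.33  2.13  2.56  0.26 -1.12] 0.0 [-3.0000e-03  3.2000e-02  6.0000e-03  1.2208e+01  1.0300e-01  1.4119e+01]
(1.0, 52) [-0.29  0.31  2.2   2.61  0.31 -1.18] 0.0 [-3.0000e-03  3.2000e-02  6.0000e-03  9.2740e+00  8.0000e-02  1.1794e+01]
(0.8, 52) [-0.31  0.31  2.27  2.66  0.37 -1.26] 0.0 [-3.0000e-03  3.2000e-02  6.0000e-03  6.2230e+00  5.9000e-02  1.0283e+01]
(1.22, 58, 0.03, 0.06) [-0.3   0.2   2.21  2.56  0.32 -1.12] 0.0 [-3.0000e-03  1.3600e-01  5.0000e-03  1.4542e+01  9.9000e-02  7.6360e+00]
(1.22, 58, 0.03) [-0.28  0.33  2.13  2.68  0.36 -1.24] 0.0
[... 392 characters left out ...]
  1.3600e-01  5.0000e-03  6.4010e+00  6.0000e-02  1.0152e+01]
(1.22, 64, 0.03, 0.06) [-0.31  0.24  2.27  2.73  0.51 -1.31] 0.0 [-3.000e-03  2.410e-01  5.000e-03  1.403e+01  9.500e-02  7.297e+00]
(1.22, 64, 0.03) [-0.29  0.36  2.18  2.8   0.53 -1.36] 0.0 [-3.0000e-03  2.4100e-01  5.0000e-03  1.5463e+01  1.1900e-01  1.3123e+01]
(1.22, 64) [-0.29  0.41  2.21  2.83  0.61 -1.4 ] 0.0 [-3.000e-03  2.410e-01  5.000e-03  1.255e+01  1.040e-01  1.384e+01]
(1.0, 64) [-0.31  0.4   2.29  2.83  0.68 -1.42] 0.0 [-3.0000e-03  2.4100e-01  5.0000e-03  9.6150e+00  8.2000e-02  1.1515e+01]
(0.8, 64) [-0.33  0.41  2.36  2.83  0.76 -1.45] 0.0 [-3.0000e-03  2.4100e-01  5.0000e-03  6.5650e+00  6.1000e-02  1.0004e+01]
```

```bash
python3 -m creep '[[0,0.03,0,3.5,0,0,1],[0,0.06,0,7,0,0.5,1],[0,0.1,0,10.5,0.1,1,1],[0,0.136,0,14.3,0.1,2.5,1],[0,0.136,0,14.8,0.1,5.5,1],[0,0.136,0,15,0.1,8.5,1],[0,0.136,0,15.2,0.1,11,1],[0,0.136,0,15.3,0.1,12.8,1]]'; python3 - <<'E'
from h import *
inP();print(observe()["joints"].round(2))
for a in((1.22,58,.03),(1.22,58,.005),(1.22,58),(1.15,58),(1.05,58),(.95,58),(.85,58),(.75,58)):print(a,goto(*top(*a,s=.01)))
E
```

```text
time: 22.55
tool_pos: [0.6683, -0.1305, 0.2596]
ee_rot: [0.022, 0.875, -0.039, 0.482]
wrist_force: [0.1, -0.5, 0.7]
gripper_width: -0.0001
gripper_force: 0.0
t 22.6 TCPp [100.3  -0.4 259.6] F [ 0.1 -0.5  0.7] w -0.0001
[-0.28  0.33  2.13  2.66  0.35 -1.21]
(1.22, 58, 0.03) [-0.004  0.006  0.004  0.126 -0.042 -0.841]
(1.22, 58, 0.005) [-0.004  0.006  0.004 -2.374 -0.052 -0.825]
(1.22, 58) [-0.004  0.006  0.004 -2.874 -0.054 -0.822]
(1.15, 58) [-0.004  0.006  0.004 -3.639 -0.061 -1.738]
(1.05, 58) [-4.000e-03  6.000e-03  4.000e-03 -4.838e+00 -7.100e-02 -2.949e+00]
(0.95, 58) [-4.000e-03  6.000e-03  4.000e-03 -6.153e+00 -8.200e-02 -4.034e+00]
(0.85, 58) [-4.000e-03  6.000e-03  4.000e-03 -7.569e+00 -9.200e-02 -4.982e+00]
(0.75, 58) [-4.000e-03  6.000e-03  4.000e-03 -9.073e+00 -1.010e-01 -5.785e+00]
```

```bash
python3 -m creep '[[0,0,0,-1,0,-0.5,1],[0,0,0,-2,0,-0.7,1],[0,0,0,-2.6,0,-0.75,1],[0,0,0,-2.9,0,-0.8,1],[0,0,0,-3.3,0,-1.3,1],[0,0,0,-3.6,0,-1.7,1],[0,0,0,-4.2,0,-2.3,1],[0,0,0,-4.8,0,-2.9,1]]'; python3 - <<'E'
from h import *
inP()
for a in((1.05,58),(.95,58),(.9,58),(.85,58),(.75,58)):print(a,goto(*top(*a,s=.01)))
E
```

```text
time: 23.22
tool_pos: [0.6162, -0.1259, 0.2367]
ee_rot: [0.022, 0.875, -0.039, 0.482]
wrist_force: [0.5, -0.0, 1.2]
gripper_width: -0.0001
gripper_force: 0.6
t 23.2 TCPp [ 48.   -0.9 236.7] F [ 0.5 -0.   1.2] w -0.0001
(1.05, 58) [-0.004  0.004  0.004 -0.102 -0.086  0.239]
(0.95, 58) [-0.004  0.004  0.004 -1.414 -0.097 -0.849]
(0.9, 58) [-0.004  0.004  0.004 -2.109 -0.102 -1.342]
(0.85, 58) [-0.004  0.004  0.004 -2.828 -0.107 -1.8  ]
(0.75, 58) [-4.000e-03  4.000e-03  4.000e-03 -4.330e+00 -1.170e-01 -2.605e+00]
```

```bash
python3 -m creep '[[0,0,0,-0.5,0,-0.2,1],[0,0,0,-1,0,-0.5,1],[0,0,0,-1.4,0,-0.85,1],[0,0,0,-1.8,0,-1.1,1],[0,0,0,-2.1,0,-1.35,1],[0,0,0,-2.5,0,-1.6,1],[0,0,0,-2.8,0,-1.8,1],[0,0,0,-3.5,0,-2.2,1]]'; python3 - <<'E'
from h import *
import cv2
inP()
for a in((.85,58),(.75,58),(.6,58),(.4,55),(.2,50),(.1,48)):P=top(*a,s=.01);print(a,goto(*P),P[0].round(3),ik(*P,[-.3,.3,2.4,2.8,.5,-1.4])[0].round(2))
cv2.imwrite("pics/h.png",camera("scene")[140:330,260:460,::-1])
E
```

```text
time: 23.88
tool_pos: [0.58, -0.1228, 0.2187]
ee_rot: [0.022, 0.875, -0.039, 0.482]
wrist_force: [0.7, 0.1, -0.4]
gripper_width: 0.0001
gripper_force: 0.0
t 23.9 TCPp [ 11.7  -1.2 218.7] F [ 0.7  0.1 -0.4] w 0.0001
(0.85, 58) [-0.004  0.004  0.004  0.636 -0.113  0.315] [ 0.586 -0.122  0.222] [-0.32  0.33  2.31  2.76  0.54 -1.36]
(0.75, 58) [-0.004  0.004  0.004 -0.866 -0.123 -0.49 ] [ 0.571 -0.121  0.214] [-0.33  0.34  2.35  2.77  0.58 -1.38]
(0.6, 58) [-0.004  0.004  0.004 -3.251 -0.138 -1.408] [ 0.551 -0.119  0.199] [-0.35  0.37  2.39  2.79  0.65 -1.42]
(0.4, 55) [-4.000e-03 -4.800e-02  4.000e-03 -6.647e+00 -1.550e-01 -2.002e+00] [ 0.528 -0.117  0.173] [-0.36  0.4   2.42  2.79  0.66 -1.44]
(0.2, 50) [-4.0000e-03 -1.3500e-01  5.0000e-03 -1.0147e+01 -1.7000e-01 -1.8880e+00] [ 0.51  -0.115  0.143] [-0.36  0.43  2.43  2.78  0.61 -1.44]
(0.1, 48) [-4.000e-03 -1.700e-01  5.000e-03 -1.187e+01 -1.760e-01 -1.588e+00] [ 0.504 -0.114  0.127] [-0.36  0.46  2.43  2.79  0.6  -1.45]
```

```bash
python3 -m creep '[[0,0,0,-1,0,-0.6,1],[0,-0.02,0,-2,0,-1,1],[0,-0.04,0,-3.2,0,-1.4,1],[0,-0.05,0,-5,0.1,-1.8,1],[0,-0.08,0,-6.6,0.1,-2,1],[0,-0.1,0,-7.4,0.1,-2,1],[0,-0.13,0,-8,0.1,-1.9,1],[0,-0.13,0,-8,0.1,-1.9,1]]'; python3 - <<'E'
from h import *
import cv2
inP();i=camera("scene");cv2.imwrite("pics/full3.png",i[:,:,::-1])
for z in(.145,.135,.125,.1168,.114):print(z,goto(*flip(PT(-.0642,0,z,45))))
E
```

```text
time: 24.6
tool_pos: [0.521, -0.1186, 0.1602]
ee_rot: [0.019, 0.905, -0.04, 0.423]
wrist_force: [0.5, -0.2, 0.7]
gripper_width: 0.0
gripper_force: 0.0
t 24.6 TCPp [-47.5  -2.6 160.2] F [ 0.5 -0.2  0.7] w 0.0
0.145 [-0.004 -0.091  0.005 -2.319 -0.272 -0.305]
0.135 [-0.004 -0.091  0.005 -3.088 -0.274  0.335]
0.125 [-0.004 -0.091  0.005 -3.856 -0.275  0.975]
0.1168 [-4.000e-03 -9.100e-02  5.000e-03 -4.487e+00 -2.760e-01  1.499e+00]
0.114 [-4.000e-03 -9.100e-02  5.000e-03 -4.702e+00 -2.760e-01  1.679e+00]
```

```bash
python3 -m creep '[[0,-0.05,0,-1.2,-0.1,-0.2,1],[0,-0.09,0,-2.3,-0.2,-0.3,1],[0,-0.09,0,-3.1,-0.25,0.3,1],[0,-0.09,0,-3.1,-0.25,0.3,1],[0,-0.09,0,-3.5,-0.25,0.7,1],[0,-0.09,0,-3.85,-0.27,0.97,1],[0,-0.09,0,-3.85,-0.27,0.97,1],[0,-0.09,0,-3.85,-0.27,0.97,1]]'; python3 - <<'E'
from h import *
inP()
for z in(.122,.119,.1168,.114,.112):print(z,goto(*flip(PT(-.0642,0,z,45))))
E
```

```text
time: 25.32
tool_pos: [0.5046, -0.1144, 0.1251]
ee_rot: [0.018, 0.923, -0.041, 0.383]
wrist_force: [0.2, 0.3, 1.5]
gripper_width: -0.0004
gripper_force: 0.8
t 25.3 TCPp [-64.2   0.  125.1] F [0.2 0.3 1.5] w -0.0004
0.122 [-0.003 -0.002  0.005 -0.216  0.     0.221]
0.119 [-0.003 -0.002  0.005 -0.428  0.     0.432]
0.1168 [-0.003 -0.002  0.005 -0.584  0.     0.587]
0.114 [-0.003 -0.002  0.005 -0.783 -0.     0.785]
0.112 [-0.003 -0.002  0.005 -0.924 -0.     0.926]
```

Contact at the expected height with the lid on its pin. Pressing on.

```bash
python3 -m creep '[[0,0,0,-0.2,0,0.2,1],[0,0,0,-0.35,0,0.35,1],[0,0,0,-0.45,0,0.45,1],[0,0,0,-0.55,0,0.55,1],[0,0,0,-0.62,0,0.62,1],[0,0,0,-0.68,0,0.68,1],[0,0,0,-0.68,0,0.68,1],[0,0,0,-0.68,0,0.68,1]]'; python3 - <<'E'
from h import *
inP()
for z in(.1168,.114,.112):print(z,goto(*flip(PT(-.0642,0,z,45))))
E
```

```text
time: 25.98
tool_pos: [0.5041, -0.1143, 0.1154]
ee_rot: [0.018, 0.923, -0.041, 0.383]
wrist_force: [-1.3, 0.4, 2.9]
gripper_width: -0.0002
gripper_force: 1.2
t 26.0 TCPp [-6.470e+01  1.000e-01  1.154e+02] F [-1.3  0.4  2.9] w -0.0002
0.1168 [-0.003 -0.001  0.005  0.141  0.007 -0.063]
0.114 [-0.003 -0.001  0.005 -0.057  0.006  0.135]
0.112 [-0.003 -0.001  0.005 -0.199  0.006  0.276]
```

```bash
python3 -m creep '[[0,0,0,-0.06,0,0.07,1],[0,0,0,-0.12,0,0.12,1],[0,0,0,-0.17,0,0.18,1],[0,0,0,-0.22,0,0.23,1],[0,0,0,-0.28,0,0.28,1],[0,0,0,-0.28,0,0.28,1],[0,0,0,-0.28,0,0.28,1],[0,0,0,-0.28,0,0.28,1]]'; python3 - <<'E'
from h import *
inP()
E
```

```text
time: 26.65
tool_pos: [0.5042, -0.1142, 0.1136]
ee_rot: [0.018, 0.922, -0.041, 0.385]
wrist_force: [-16.8, 1.1, 30.6]
gripper_width: 0.0
gripper_force: 15.4
t 26.6 TCPp [-6.460e+01  1.000e-01  1.136e+02] F [-16.8   1.1  30.6] w 0.0
```

```bash
python3 -m creep '[[0,0,0,0.3,0,-0.3,1],[0,0,0,0.7,0,-0.8,1],[0,0,0,1,0,-3,1],[0,0,0,1,0,-6,1],[0,0,0,1,0,-9,1],[0,0,0,1,-3,-12,1],[0,0,0,1,-5,-13,1],[0,0,0,1,-5,-13,1]]'; python3 - <<'E'
from h import *
import cv2
inP()
a=camera("scene")[:,:,::-1];b=cv2.imread("pics/scene0.png")
c=lambda i:cv2.resize(i[190:330,270:450],(400,311),interpolation=cv2.INTER_CUBIC)
cv2.imwrite("pics/z.png",np.hstack([c(b),c(a)]))
# shift of lid top region between initial and now
A=cv2.cvtColor(b,6)[235:275,335:440].astype(np.float32);B=cv2.cvtColor(a,6)[235:275,335:440].astype(np.float32)
print(cv2.phaseCorrelate(A,B),abs(A-B).mean())
E
```

```text
time: 27.32
tool_pos: [0.4224, -0.0549, 0.2119]
ee_rot: [0.017, 0.922, -0.041, 0.384]
wrist_force: [-0.7, -0.5, -0.5]
gripper_width: 0.0001
gripper_force: 0.0
t 27.3 TCPp [-151.7   51.3  211.9] F [-0.7 -0.5 -0.5] w 0.0001
((-0.039039711640931785, -0.11666245280694909), 0.9825072737755599) 11.409048
```

View pics/z.png

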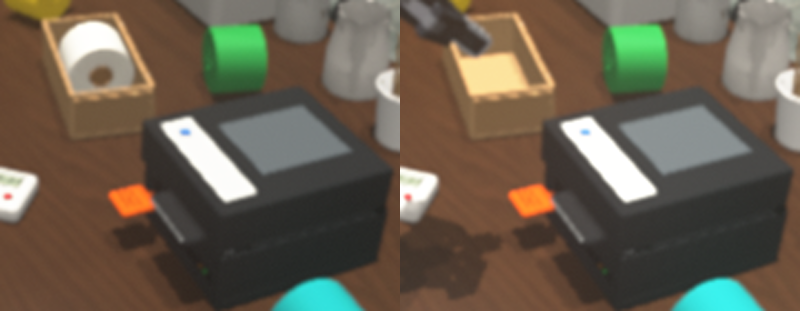

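The lid is back in its starting place (0.1 px shift) with no pin lift, so the catch holds. The carton is empty and the other things stand where they were.

```bash
python3 -c "
from rig import *
print(close_job())"
```

```text
the job is handed in; nothing more can be done
None
```

I set the new roll in the bay and shut the lid; the catch is holding, no other item was knowingly touched, and I handed the job in at about 27 s. Two caveats: the lid fell the last part of its swing on to its pin, and the final press peaked near 35 N on the fingertip, above the 8 N the catch needs.

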